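Draw the loose idler bearing into line with its shaft

ROBOT

A 6-joint arm with a two-finger parallel gripper is mounted at the origin on a cart in front of the work surface, level with it; the furniture and walls round the work are solid. World frame = base frame: x ahead of the robot, y to its left, z up, the work surface at z = 0. Lengths are in mm, angles in rad, forces in N, time in s.
With the tool pointing down it reaches from about 400 to 925 mm from the base axis. Payload 3.4 kg.
Tool frame: the origin (TCP) lies on the centre line of the jaws, within the pads' length; the fingertips stand 17 mm ahead of it and the grasp point (between the pads) lies 2 mm behind it; z points along the fingers, y is the line along which they close (so a half turn about z gives the same grasp; the last joint's range is limited). The gripper opens to 85 mm and grips with 20 to 120 N. Pads are 22 mm wide; open, the fingers measure 114 mm over their backs; the gripper's body (76 mm by 85 mm) begins 54 mm behind the grasp point. The pads swing forward as they close: fully open they stand 13 mm farther back than shut.
Start: joints at [-1.24, 0.307, 1.506, -0, 1.328, -0.073], TCP at [226.432, -528.545, 248.305] pointing down, gripper open.
Joint ranges: [-3.12, 3.12], [-1.05, 2.28], [0.14, 2.33], [-1.42, 4.57], [0.1, 2.73], [-2.68, 2.68]. Speed limits (rad/s): [2.57, 2.57, 3.14, 3.14, 3.14, 3.14].

INTERFACE

Orientations are given as a unit quaternion [w, x, y, z].
In Python, from rig import * gives the robot as it stands.
- The arm moves only by the shell command python3 -m pendant 'ROWS'. ROWS is a JSON object of lists of equal length, an entry for each row: "hand": the opening, from -1 (shut) to 1 (fully open); "offset": the shift along the tool's x, y, z in cm, a list of three; "rot": the turn, a rotation vector about the tool's x, y, z in degrees, a list of three. A call has 1 to 10 rows; each row shifts and turns the commanded pose from where the row before left it, along the tool's axes as they then stand; what a row does not reach is not made up. A row lasts 1/10 s, in which the tool goes at most 50 mm and 8.59 degrees, less where a joint would pass 70% of its speed; a pose out of reach is approached as far as the arm can. A call with a gripper value outside its range is refused whole. The fingers move at their own pace and stop on an object; the grip force is fixed at half the most. Time passes only in rows, so rows that do not move let the fingers close. It gives the time, the measured TCP pose, the force, the opening and the grip force at its end, in the units of the state.
- get_obs(): the state, without advancing time (a new reading comes with each control period).
- camera(name): name is "scene" or "top" or "wrist"; returns a dict with "img" (480x640x3 uint8, blue, green, red), "vfov" (degrees; the focal length in pixels is half the picture's height over the tangent of half this angle, whatever the lens; pixels are square), "cx", "cy" (the principal point, pixels), "R" (3x3) and "t" (3): a world point X has camera coordinates R X + t; the wrist camera has in their place "tool_from_camera" (4x4, takes a point from camera to tool coordinates, whose origin is the TCP and whose axes are the flange's). Camera axes: x right, y down, z forward; pixel columns grow to the right and rows downward; lengths in mm; the calibration is good to about 2 mm. A picture is of the moment at which its call begins: read the wrist's pose just before it. There is no depth.
- finish_job(): hands the job in; it is judged then, once.
The state is a dict: "time": time; "joints": joint angles; "dq": joint speeds; "effort": joint torques, N m; "tcp_pos": TCP position; "orientation": TCP orientation; "contact_force": force on the tool from outside, world axes, zero at the start; "wrist_torque": the same for the moment, N m; "finger_gap": opening from 0.0 (shut) to 1.0 (fully open); "finger_force": force on a finger pad.
Only numpy, scipy, OpenCV 4.12 (cv2) and the standard library are available. Lean on these libraries where they do the work, as an engineer would, in place of code of your own. Each camera call takes 0.05 s, during which the arm holds its last target. There are 200 camera calls.

TASK

Lever up the lid of the green steel tin with the yellow screwdriver (no fingers on the tin until the lid is up by 20 mm or more), swing it open, lay the screwdriver down on the bench and take the steel shaft out. Thread the shaft through both bearing blocks of the idler frame, from either side, so that it draws the loose block into line and sticks out about 20 mm beyond the second block it goes through. Finish still gripping the shaft there, square to the rails and still, so that I can tighten the bolts; leave the wrench, the tape measure and the glue bottle where they are.

Things in the scene. Friction and masses are not known exactly. Their poses are not given: they have to be found in the camera images.
- screwdriver: Yellow-handled screwdriver, 169 mm long, 0.11 kg, lying with its blade roughly away from the robot. Origin: under mid-length, at bench height while it lies; long axis = its own y, 12 mm above the origin. Handle (25 mm thick) from y = +13 to +84 mm; shank (6.5 mm thick) towards -y to y = -74 mm, then a thin tip (6 mm wide, 3 mm thick) to y = -84 mm.
- tin: Green steel tin, 110 x 199 x 45 mm, fixed. Origin: centre of its underside; x from its front (robot side) to the hinge, y along it. Body 96 x 192 mm, walls 1.5 mm thick, 36 mm high, floor 3 mm. Beech saddles (19 mm high, 63 mm long in x, 10 mm wide, at y = +22 and -22 mm) carry the shaft along y at x = 0, its axis 22.6 mm above the bench; the rest is empty to the floor.
- tin_lid (a joint): Angle of the tin's lid in rad: 0 shut, 1.57 upright, 1.95 at its stop, leaning back. The lid (0.12 kg) has a stiff hinge and stays where it is left; about 2 N at its front rim lifts it. The shaft can be reached from above once it is past about 1.7.
- lid_rim (a point): Middle of the rolled front rim of the lid, a 6 mm thick round bead along the tin's y, 104 mm from the hinge; moves with the lid. Shut, its centre is 30 mm above the bench and 5 mm in front of the tin's front wall, so that a blade can go under it (underside 27 mm above the bench).
- lid_hinge (a point): Middle of the lid's hinge line, which runs along the tin's y, 30 mm above the bench at the tin's x = +50.5 mm. The lid's top plate lies 13 mm above the line from hinge to rim when shut; its skirt is 15 mm deep.
- shaft: Ground steel shaft, 10 mm in diameter, 160 mm long, both ends alike and rounded, 0.09 kg, lying in the shut tin along the tin's y, up to 8 mm off the middle. Origin: its centre, on the axis; its long axis is its own y.
- frame: Idler frame, fixed: plywood board 150 x 120 x 15 mm, two aluminium rails (20 x 20 mm, along its own x, at y = +30 and -30 mm), a pillow block on each. Origin: centre of the underside. Bearing axis along its own y, 53 mm above the bench. Blocks 68 x 16 x 36 mm, tops at 71 mm, outer faces at y = +38 and -38 mm; bores 12 mm wide, flared to 20 mm at both mouths.
- near_bore (a point): Centre of the bore of the block at the frame's y = +30 mm, whose bolts are tight (it does not move).
- far_bore (a point): Centre of the bore of the block at the frame's y = -30 mm, whose bolts are loose: it moves with that block.
- far_block (a joint): How far the loose block has slid along its rail, in m, along the frame's +x; 0 is in line with the tight block, range -0.006 to 0.006. It starts 3.5 to 4.5 mm off and slides at about 1 N; the shaft's rounded end in the flared mouth pulls it into line.
- bore_mid (a point): Point on the bearings' axis half-way between the two blocks (when in line), 53 mm above the bench.
- wrench: Combination wrench, 184 x 32 x 7 mm, lying on the bench behind the frame; leave it.
- tape_measure: Yellow tape measure, 41 x 86 x 66 mm; leave it.
- glue_bottle: Wood glue bottle, amber with a red cap, 55 x 42 x 160 mm, standing; leave it.

How it is judged:
By the outcome, as a careful person would: the job done as asked, in the order asked, and still so for the second after the job is handed in, while the arm keeps its last pose, push and grip.
It also fails if it takes over 69 s, if anything falls off the work surface, if the arm or the gripper's body presses on something with over 40 N, if the wrist force passes 120 N, or if a joint passes its speed limit or range.

## Working session

There is one attempt and no reset: what is moved stays moved. The work goes in short steps, Python scripts to look and compute and a shell command to move; the robot and the scene stay as the last step left them, time stands still between calls to the robot, and variables do not carry over. Pictures are saved under pics/ and viewed, at most 10 in all, crops included, and the job is handed in when it is done.

```bash
ls; mkdir -p pics
python3 - <<'E'
from rig import *
import cv2,numpy as np
o=get_obs();print(o)
for n in ("scene","top"):
    c=camera(n);cv2.imwrite(f"pics/{n}0.png",c["img"]);print(n,c["vfov"],c["cx"],c["cy"],np.round(c["R"],4).tolist(),np.round(c["t"],1))
c=camera("wrist");cv2.imwrite("pics/wrist0.png",c["img"]);print(c["vfov"],c["cx"],c["cy"],c["tool_from_camera"])
E
```

```text
pics
{'time': 0.0, 'joints': array([-1.23952467e+00,  3.07577709e-01,  1.50769279e+00, -3.87901054e-06,
        1.32834977e+00, -7.35155445e-02]), 'dq': array([ 0.00043243,  0.00085358, -0.00026621,  0.0006725 ,  0.00090467,
       -0.00053092]), 'effort': array([-2.19264584e-03, -4.57547307e+01, -2.51913804e+01,  1.08837471e-04,
        1.34103021e-02, -1.46455722e-06]), 'tcp_pos': array([ 226.20221756, -527.92325759,  247.37095831]), 'orientation': array([-1.00515731e-03,  9.79587638e-01,  2.01015001e-01, -1.32162782e-04]), 'contact_force': array([-0.39450732, -0.11700311, -0.4321589 ]), 'wrist_torque': array([-0.02975807,  0.03189688, -0.03597361]), 'finger_force': 0.0, 'finger_gap': 0.999544842311379}
scene 53.31762433912764 315.01945276368906 231.98787530426668 [[-0.4951, -0.8688, 0.003], [-0.4568, 0.2574, -0.8515], [0.739, -0.423, -0.5244]] [439.6 329.  925.9]
top 49.52465634324655 319.3045287688072 243.86343432042503 [[-0.1227, -0.9924, -0.004], [-0.9701, 0.1208, -0.2107], [0.2096, -0.022, -0.9775]] [ 209.1  627.4 1188.9]
67.31930084625526 314.2956329775784 244.71039831548057 [[-5.15768677e-04 -9.52109850e-01 -3.05755731e-01  7.88444708e+01]
 [ 9.99999702e-01 -3.15533003e-04 -7.04308769e-04  8.18312745e-01]
 [ 5.74103293e-04 -3.05756003e-01  9.52109729e-01 -1.25446264e+02]
 [ 0.00000000e+00  0.00000000e+00  0.00000000e+00  1.00000000e+00]]
```

View pics/scene0.png

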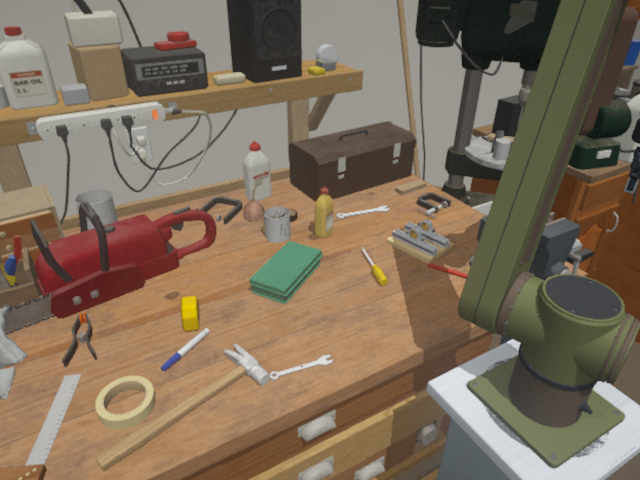

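View pics/top0.png

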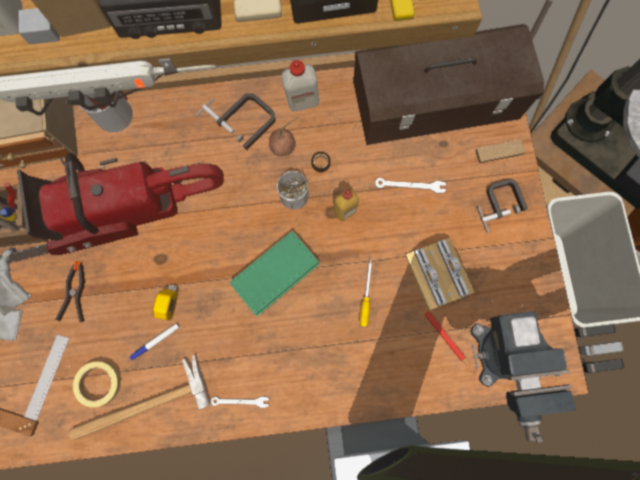

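The scene view shows the tin at about (287,270), the screwdriver at (374,266) with its handle nearest the robot, the frame at (420,241) and the glue at (324,213). In the top view the tin is at (275,272), the screwdriver runs from (370,262) to (365,325), and the frame is at (440,273).

```bash
cat > h.py <<'E'
from rig import *
import cv2,numpy as np
from scipy.spatial.transform import Rotation as Ro
from scipy.optimize import least_squares
def Rt(q): return Ro.from_quat(np.r_[q[1:],q[0]]).as_matrix()
def cam(name):
    o=get_obs(); c=dict(camera(name))
    if name=="wrist":
        T=np.eye(4);T[:3,:3]=Rt(o["orientation"]);T[:3,3]=o["tcp_pos"]
        M=np.linalg.inv(T@np.array(c["tool_from_camera"]));c["R"]=M[:3,:3];c["t"]=M[:3,3]
    c["R"]=np.array(c["R"]);c["t"]=np.array(c["t"]);c["f"]=240/np.tan(np.radians(c["vfov"])/2)
    return c
def proj(c,X):
    p=np.atleast_2d(X)@c["R"].T+c["t"]; return np.c_[c["cx"]+c["f"]*p[:,0]/p[:,2],c["cy"]+c["f"]*p[:,1]/p[:,2]]
def onz(c,uv,z):
    uv=np.atleast_2d(uv).astype(float); d=np.c_[(uv[:,0]-c["cx"])/c["f"],(uv[:,1]-c["cy"])/c["f"],np.ones(len(uv))]@c["R"]
    C=-c["R"].T@c["t"]; return C+d*((z-C[2])/d[:,2])[:,None]
def tri(cs,uvs):
    r=least_squares(lambda X:np.concatenate([(proj(c,X)[0]-u) for c,u in zip(cs,uvs)]),[500,0,20]);return r.x,np.sqrt(np.mean(r.fun**2))
def blob(c,lo,hi,roi=None):
    hsv=cv2.cvtColor(c["img"],cv2.COLOR_BGR2HSV);m=cv2.inRange(hsv,lo,hi)
    if roi is not None:
        k=np.zeros_like(m);x0,y0,x1,y1=roi;k[y0:y1,x0:x1]=1;m=m*k
    cs,_=cv2.findContours(m,cv2.RETR_EXTERNAL,cv2.CHAIN_APPROX_NONE);return max(cs,key=cv2.contourArea)
E
python3 - <<'E'
from h import *
t,s=cam("top"),cam("scene")
G=((60,80,30),(90,255,255));Y=((20,150,100),(35,255,255))
np.set_printoptions(precision=1,suppress=True)
for n,c,r in(("top",t,(220,220,330,330)),("scene",s,(230,230,340,310))):
    b=blob(c,*G,r);a=cv2.minAreaRect(b);p=cv2.approxPolyDP(b,4,True)[:,0];print(n,a,p.tolist());print(onz(c,cv2.boxPoints(a),43),onz(c,p,43))
for n,c,r in(("top",t,(340,270,390,340)),("scene",s,(350,230,400,300))):
    b=blob(c,*Y,r);a=cv2.minAreaRect(b);print(n,a,onz(c,a[0],12));print(onz(c,cv2.boxPoints(a),12))
print(onz(t,[[370,262],[365,325],[440,273],[407,252],[453,238],[474,292],[430,310]],12))
print(onz(s,[[362,249],[383,283]],12))
E
```

```text
top ((274.0655517578125, 272.7786865234375), (42.25217819213867, 81.30342864990234), 50.19443130493164) [[293, 233], [231, 282], [257, 314], [317, 264]]
[[585.3 358.   43. ]
 [695.6 193.2  43. ]
 [606.3 136.7  43. ]
 [499.3 300.5  43. ]] [[688.9 190.9  43. ]
 [586.2 353.8  43. ]
 [501.6 298.7  43. ]
 [604.4 141.4  43. ]]
scene ((286.0000305175781, 266.0000305175781), (32.526912689208984, 69.29645538330078), 45.0) [[320, 251], [289, 242], [250, 279], [285, 290]]
[[586.3 357.6  43. ]
 [732.6 142.1  43. ]
 [597.6 144.   43. ]
 [478.7 345.8  43. ]] [[608.6 143.9  43. ]
 [689.7 196.4  43. ]
 [586.3 357.6  43. ]
 [504.7 301.6  43. ]]
top ((364.5098876953125, 311.4010009765625), (9.253846168518066, 29.35359764099121), 5.710593223571777) [[478.3  39.7  12. ]]
[[446.1  59.2  12. ]
 [515.9  42.2  12. ]
 [510.9  20.   12. ]
 [441.2  37.2  12. ]]
scene ((379.0769348144531, 274.6153869628906), (22.188007354736328, 8.875203132629395), 56.3099365234375) [[476.2  41.2  12. ]]
[[513.7  46.3  12. ]
 [522.6  15.6  12. ]
 [440.2  36.4  12. ]
 [433.   65.2  12. ]]
[[ 598.5    8.7   12. ]
 [ 445.5   43.2   12. ]
 [ 549.4 -160.2   12. ]
 [ 612.3  -87.1   12. ]
 [ 633.6 -208.1   12. ]
 [ 492.3 -235.4   12. ]
 [ 461.9 -120.2   12. ]]
[[598.5  11.5  12. ]
 [442.2  53.7  12. ]]
```

```bash
cat >> h.py <<'E'
def down(yaw):
    a=np.radians(yaw);x=np.array([np.cos(a),np.sin(a),0]);z=np.array([0,0,-1.]);return np.c_[x,np.cross(z,x),z]
def plan(p=None,yaw=None,R=None):
    o=get_obs();R0=Rt(o["orientation"]);p0=np.array(o["tcp_pos"])
    R1=R if R is not None else (down(yaw) if yaw is not None else R0)
    p=p0 if p is None else np.array(p,float)
    np.set_printoptions(precision=2,suppress=True)
    print("rot deg",np.degrees(Ro.from_matrix(R0.T@R1).as_rotvec()),"| before-turn cm",R0.T@(p-p0)/10,"| after-turn cm",R1.T@(p-p0)/10)
E
python3 - <<'E'
from h import *
plan([226.2,-528,300],-14.5)
plan([500,40,270],-14.5)
E
```

```text
rot deg [-0.05  0.01 37.69] | before-turn cm [-0.   -0.04 -5.21] | after-turn cm [-0.02 -0.02 -5.21]
rot deg [-0.05  0.01 37.69] | before-turn cm [ 47.54 -41.46  -2.17] | after-turn cm [ 12.27 -61.87  -2.21]
```

```bash
python3 -m pendant '{"hand":[1,1,1,1,1],"offset":[[0,0,-1],[0,0,-1],[0,0,-1],[0,0,-1],[0,0,-1]],"rot":[[0,0,7.5],[0,0,7.5],[0,0,7.5],[0,0,7.5],[0,0,7.7]]}'
python3 -m pendant '{"hand":[1,1,1,1,1,1,1,1,1,1],"offset":[[1.2,-4.5,0],[1.2,-4.5,0],[1.2,-4.5,0],[1.2,-4.5,0],[1.2,-4.5,0],[1.2,-4.5,0],[1.2,-4.5,0],[1.2,-4.5,0],[1.2,-4.5,0],[1.2,-4.5,0]],"rot":[[0,0,0],[0,0,0],[0,0,0],[0,0,0],[0,0,0],[0,0,0],[0,0,0],[0,0,0],[0,0,0],[0,0,0]]}'
python3 -m pendant '{"hand":[1,1,1,1,1,1,1],"offset":[[0,-4.2,0],[0,-4.2,0],[0,-4.2,0],[0,-4.2,0],[0,0,1],[0,0,1],[0,0,0]],"rot":[[0,0,0],[0,0,0],[0,0,0],[0,0,0],[0,0,0],[0,0,0],[0,0,0]]}'
python3 - <<'E'
from h import *
c=cam("wrist");np.savez("w1.npz",**c);cv2.imwrite("pics/w1.png",c["img"])
E
```

```text
time: 0.75
tcp_pos: [226.4, -528.4, 298.5]
orientation: [-0.0, 0.992, -0.129, -0.0]
contact_force: [-0.3, 0.1, -0.9]
finger_gap: 0.999
finger_force: 0.0
time: 1.75
tcp_pos: [455.8, -121.1, 298.5]
orientation: [0.0, 0.992, -0.126, 0.0]
contact_force: [0.8, 0.2, 1.1]
finger_gap: 0.998
finger_force: 0.0
time: 2.45
tcp_pos: [495.8, 39.0, 276.3]
orientation: [0.001, 0.992, -0.126, -0.002]
contact_force: [-0.7, -0.2, 0.1]
finger_gap: 1.0
finger_force: 0.0
```

View pics/w1.png

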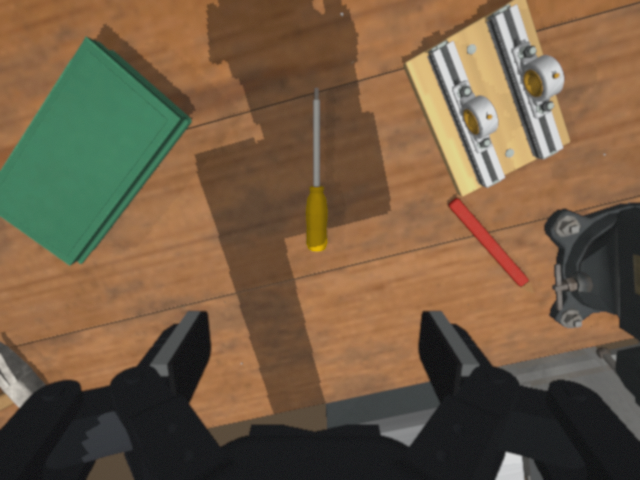

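The wrist view shows the screwdriver tip at (317,90) and its handle end at (317,250). The tin's lid corners are at about (88,38), (188,118) and (72,263), and the frame's bores are at about (485,115) and (545,78).

Run:
```python
from h import *
np.set_printoptions(precision=1,suppress=True)
w=dict(np.load("w1.npz"));t,s=cam("top"),cam("scene")
Y=((20,130,60),(35,255,255));cs=[];us=[]
for n,c,r in(("w",w,(280,150,350,270)),("top",t,(340,270,390,340)),("scene",s,(350,230,400,300))):
    b=blob(c,*Y,r);a=cv2.minAreaRect(b);m=cv2.moments(b);u=np.array([m["m10"],m["m01"]])/m["m00"];cs.append(c);us.append(u);print(n,a,u,onz(c,u,12))
    e=cv2.fitLine(b,cv2.DIST_L2,0,.01,.01).ravel();print(e)
print("handle centroid tri",tri(cs,us),tri(cs[:2],us[:2]))
a=onz(w,[[317,90],[317,187],[317,250]],12);print("sd",a, np.degrees(np.arctan2(*(a[0]-a[2])[1::-1])))
G=((60,80,20),(90,255,255))
b=blob(w,*G,(0,0,230,300));p=cv2.approxPolyDP(b,5,True)[:,0];print("tin w",p.tolist());print(onz(w,p,43))
print("frame", onz(w,[[405,62],[463,195]],15), onz(w,[[485,115],[545,78]],60))
# sub: yellow handle extents along its axis
```

```text
w ((316.0, 218.5), (65.0, 22.0), 90.0) [316.3 219.3] [[478.1  40.6  12. ]]
[  0.    1.  316.3 218.3]
top ((361.0810852050781, 314.4864807128906), (24.331050872802734, 6.904757499694824), 80.53767395019531) [362.3 317.2] [[464.9  47.1  12. ]]
[  0.1   1.  362.3 315.1]
scene ((378.9664306640625, 274.52349853515625), (22.938495635986328, 9.175397872924805), 55.00798034667969) [379.3 274.7] [[475.5  41.2  12. ]]
[  0.5   0.8 379.1 274.7]
handle centroid tri (array([475. ,  41.6,   6.8]), np.float64(2.075000319605356)) (array([467.5,  43.1, -31.5]), np.float64(0.07458505746026636))
sd [[606.3   6.9  12. ]
 [512.7  30.9  12. ]
 [443.   48.8  12. ]] -14.41439336203077
tin w [[87, 38], [0, 171], [0, 215], [68, 263], [84, 259], [189, 122], [115, 53]]
[[695.4 193.3  43. ]
 [610.7 326.4  43. ]
 [571.  349.   43. ]
 [505.8 306.   43. ]
 [505.7 287.6  43. ]
 [607.  131.3  43. ]
 [678.2 174.4  43. ]]
frame [[ 608.9  -81.7   15. ]
 [ 465.1 -119.6   15. ]] [[ 544.6 -131.7   60. ]
 [ 561.9 -185.4   60. ]]
```

```bash
python3 -m pendant '{"hand":[1,1,1,1,1],"offset":[[0,0.2,4],[-0.1,0.1,4],[-0.1,0,4],[0,0,3],[0,0,0]],"rot":[[0,0,0],[0,0,0],[0,0,0],[0,0,0],[0,0,0]]}'
python3 - <<'E'
from h import *
np.set_printoptions(precision=1,suppress=True)
c=cam("wrist");np.savez("w2.npz",**c);w=dict(np.load("w1.npz"))
hsv=cv2.cvtColor(c["img"],cv2.COLOR_BGR2HSV)
b=blob(c,(20,130,60),(35,255,255),(200,60,450,480));print(cv2.boundingRect(b),b[:,0,1].min())
b0=blob(w,(20,130,60),(35,255,255),(280,150,350,270));print(cv2.boundingRect(b0))
f=lambda b:(lambda r:(r[0]+r[2]/2-.5,r[1]-.5))(cv2.boundingRect(b))
g=lambda b:(lambda r:(r[0]+r[2]/2-.5,r[1]+r[3]-.5))(cv2.boundingRect(b))
print("blade-end of handle",tri([w,c],[f(b0),f(b)]));print("butt",tri([w,c],[g(b0),g(b)]))
m=cv2.moments(b);print(onz(c,[f(b),g(b)],12),onz(w,[f(b0),g(b0)],12))
plan([493,36,21],-14.4)
E
```

```text
time: 3.1
tcp_pos: [491.6, 36.2, 125.2]
orientation: [0.001, 0.992, -0.127, -0.004]
contact_force: [-0.8, -0.3, -0.8]
finger_gap: 1.0
finger_force: 0.0
(295, 213, 35, 103) 213
(305, 186, 23, 66)
blade-end of handle (array([512.3,  32.1,  -2.6]), np.float64(0.007381954084351831))
butt (array([444.5,  49.8,  20.5]), np.float64(0.05803550235170985))
[[515.6  31.1  12. ]
 [439.9  51.1  12. ]] [[514.5  31.6  12. ]
 [441.6  50.4  12. ]]
rot deg [ 0.06  0.22 -0.21] | before-turn cm [ 0.    0.03 10.63] | after-turn cm [-0.04  0.04 10.63]
```

```bash
python3 -m pendant '{"hand":[0.2,0.2,0.2,0,0,-1,-1,-1,-1,-1],"offset":[[0.1,0.04,3.5],[0.1,0,3.5],[0,0,2.2],[0,0,1.2],[0,0,0],[0,0,0],[0,0,0],[0,0,0],[0,0,0],[0,0,0]],"rot":[[0,0,0],[0,0,0],[0,0,0],[0,0,0],[0,0,0],[0,0,0],[0,0,0],[0,0,0],[0,0,0],[0,0,0]]}'
```

```text
time: 4.15
tcp_pos: [498.6, 36.1, 26.3]
orientation: [-0.0, 0.992, -0.126, 0.002]
contact_force: [0.4, -1.2, 8.0]
finger_gap: 0.262
finger_force: 58.8
```

```bash
python3 -m pendant '{"hand":[-1,-1,-1,-1],"offset":[[0,0,-2],[0,0,-3],[0,0,-3],[0,0,0]],"rot":[[0,0,0],[0,0,0],[0,0,0],[0,0,0]]}'
python3 - <<'E'
from h import *
np.set_printoptions(precision=1,suppress=True)
o=get_obs();print(o["tcp_pos"],Rt(o["orientation"]),o["contact_force"],o["finger_gap"])
c=cam("wrist");np.savez("w3.npz",**c);cv2.imwrite("pics/w3.png",c["img"])
E
```

```text
time: 4.55
tcp_pos: [499.9, 36.4, 108.7]
orientation: [-0.001, 0.992, -0.126, 0.005]
contact_force: [0.5, -0.2, -1.0]
finger_gap: 0.268
finger_force: 59.2
[499.9  36.4 108.7] [[ 1.  -0.3  0. ]
 [-0.3 -1.  -0. ]
 [ 0.  -0.  -1. ]] [ 0.5 -0.2 -1. ] 0.2680740448133487
```

View pics/w3.png

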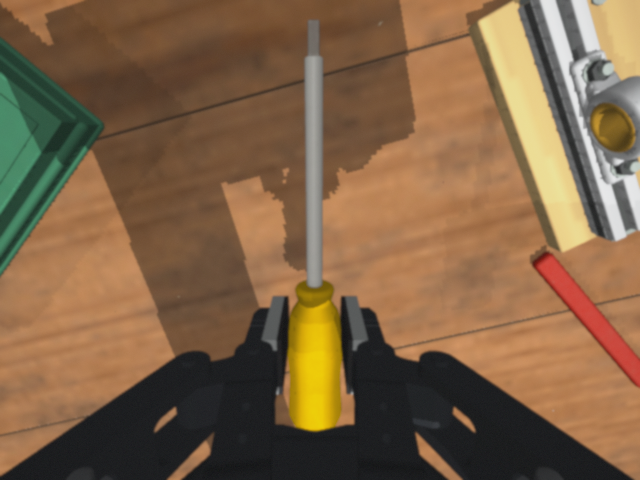

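The screwdriver is held straight. Its tip is at (313,20), the blade/shank step at (313,56) and the handle shoulder at about (314,284).

Run:
```python
from h import *
np.set_printoptions(precision=2,suppress=True)
c=dict(np.load("w3.npz"));T=np.array(camera("wrist")["tool_from_camera"]);M=np.linalg.inv(T)
g=cv2.cvtColor(c["img"],cv2.COLOR_BGR2GRAY).astype(float)
print("col profile rows", [ (r,np.round(g[r,296:332:1]).astype(int).tolist()) for r in (100,)])
# widths subpixel via half level edges
W=[]
for r in (70,110,150,190,230,265):
    p=c["img"][r-3:r+4,:,:].astype(float).mean(0);sat=p.max(1)-p.min(1);sg=sat[285:345];lo=sg[24:34].mean();hi=(sg[:8].mean()+sg[-8:].mean())/2;th=(lo+hi)/2
    idx=np.where(sg<th)[0];a,b=idx[0],idx[-1]
    L=285+a-1+(sg[a-1]-th)/(sg[a-1]-sg[a]);Rr=285+b+(th-sg[b])/(sg[b+1]-sg[b]);W.append((r,L,Rr,Rr-L));
print(np.array(W))
v=g[:,310:318].mean(1);print("rows",v[12:30].astype(int),v[50:62].astype(int)); h=c["img"][276:296,310:318].astype(float).mean(1);print(h.astype(int)[:,0],h.astype(int)[:,2])
f=c["f"]
def pr(X): p=M[:3,:3]@X+M[:3,3];return np.array([c["cx"]+f*p[0]/p[2],c["cy"]+f*p[1]/p[2]]),p[2]
def res(q):
    x0,z0,pit=q; P=lambda s:np.array([x0+s*np.cos(pit),0,z0-s*np.sin(pit)]) # s=distance toward tip from own origin
    e=[pr(P(84))[0][1]-20, pr(P(74))[0][1]-56, pr(P(-13))[0][1]-283]
    for r,L,R_,w in W:
        # point on axis with this row
        s=np.interp(-r,[-pr(P(k))[0][1] for k in range(-20,90)],range(-20,90));e.append((f*6.5/pr(P(s))[1]-w)*1.0)
    return e
r=least_squares(res,[25,8,0]);print(r.x,np.round(r.fun,2),"tip tool xz",r.x[0]+84*np.cos(r.x[2]),r.x[1]-84*np.sin(r.x[2]))
```

```text
col profile rows [(100, [92, 91, 90, 91, 91, 91, 91, 93, 104, 118, 134, 143, 149, 153, 156, 159, 161, 164, 162, 157, 151, 147, 141, 137, 130, 119, 108, 94, 90, 89, 88, 88, 88, 89, 89, 89])]
[[ 70.   303.93 322.66  18.74]
 [110.   304.23 322.65  18.42]
 [150.   304.9  322.43  17.53]
 [190.   304.55 322.74  18.19]
 [230.   305.02 321.96  16.94]
 [265.   305.46 321.8   16.33]]
rows [ 88  88  88  89  89  89  89  93 101 107 108 107 106 106 107 106 106 107] [108 108 109 112 116 126 142 152 156 156 156 156]
[148 148 148 148 147 146 146 144 142 137 120  86  46  11  10  10  10  10
  10  10] [154 155 155 155 154 152 152 150 149 145 135 121 113 112 114 120 131 142
 149 153]
[28.69 15.89  0.13] [ 0.17 -0.28  0.17  0.73  0.21  0.28 -1.2  -0.78 -0.9 ] tip tool xz 112.0095530395818 5.211435996560869
```

Run:
```python
from h import *
np.set_printoptions(precision=2,suppress=True)
c=camera("wrist");T=np.array(c["tool_from_camera"]);M=np.linalg.inv(T);f=240/np.tan(np.radians(c["vfov"])/2)
W=[(70,18.74),(110,18.42),(150,17.7),(190,17.7),(230,16.94),(265,16.33)]
def pr(X): p=M[:3,:3]@X+M[:3,3];return c["cy"]+f*p[1]/p[2],p[2]
for fix in (None,0.,.06):
  def res(q):
    x0,z0=q[:2];pit=q[2] if fix is None else fix
    P=lambda s,h=0:np.array([x0+s*np.cos(pit)-h*np.sin(pit)*1,0,z0-s*np.sin(pit)-h*np.cos(pit)])
    e=[pr(P(84,1.5))[0]-19.7,pr(P(74,3.25))[0]-55.5,pr(P(-13,3.25))[0]-286.5]
    rows=[-pr(P(k))[0] for k in range(-20,90)]
    for r,w in W: e.append(f*6.5/pr(P(np.interp(-r,rows,range(-20,90))))[1]-w)
    return e
  r=least_squares(res,[25,8,0]);pit=r.x[2] if fix is None else fix
  print(fix,r.x,np.round(r.fun,2),"tip",r.x[0]+84*np.cos(pit),r.x[1]-84*np.sin(pit))
```

```text
None [28.74 16.33  0.13] [ 0.09 -0.19  0.16  0.64  0.14  0.04 -0.78 -0.83 -0.94] tip 112.0782885662233 5.808014806632318
0.0 [29.69 14.77  0.  ] [ 1.65 -2.13  0.62 -0.36 -0.6  -0.45 -1.02 -0.82 -0.71] tip 113.68764744425096 14.768246726703529
0.06 [29.13 15.75  0.  ] [ 0.91 -1.23  0.44  0.07 -0.29 -0.25 -0.94 -0.86 -0.85] tip 112.98063831914861 10.717012303401782
```

```bash
python3 -m pendant '{"hand":[-1,-1,-1,-1,0,0,0,0,0,0],"offset":[[0,0,2.5],[0,0,2.5],[0,0,2],[0,0,1.0],[0,0,0.15],[0,0,0],[0,0,0.3],[0,0,0.2],[0,0,0.1],[0,0,0]],"rot":[[0,0,0],[0,0,0],[0,0,0],[0,0,0],[0,0,0],[0,0,0],[0,0,0],[0,0,0],[0,0,0],[0,0,0]]}'
```

```text
time: 5.7
tcp_pos: [496.3, 36.4, 16.4]
orientation: [0.0, 0.992, -0.126, -0.0]
contact_force: [0.2, -1.0, -0.5]
finger_gap: 0.5
finger_force: 0.0
```

```bash
python3 -m pendant '{"hand":[0,0,-1,-1,-1,-1,-1],"offset":[[0,0,-0.3],[0,0,-0.2],[0,0,0],[0,0,0],[0,0,0],[0,0,0],[0,0,0]],"rot":[[0,0,0],[0,0,0],[0,0,0],[0,0,0],[0,0,0],[0,0,0],[0,0,0]]}'
python3 - <<'E'
from h import *
for i in range(1): o=get_obs();print(o["tcp_pos"],o["contact_force"])
plan([0,0,0],33)
E
```

```text
time: 6.4
tcp_pos: [497.0, 36.5, 22.5]
orientation: [-0.0, 0.992, -0.126, 0.001]
contact_force: [-1.3, 0.7, 6.2]
finger_gap: 0.266
finger_force: 58.5
[497.02027345  36.48583061  22.49783911] [-1.26858987  0.74958066  6.18615367]
rot deg [  0.01  -0.07 -47.51] | before-turn cm [-47.21  15.98   2.19] | after-turn cm [-43.67 -24.01   2.25]
```

```bash
python3 -m pendant '{"hand":[-1,-1,-1,-1,-1,-1,-1],"offset":[[0,0,-2],[0,0,-2.5],[0,0,-2.5],[0,0,-1.5],[0,0,0],[0,0,0],[0,0,0]],"rot":[[0,0,0],[0,0,-7.9],[0,0,-7.9],[0,0,-7.9],[0,0,-7.9],[0,0,-7.9],[0,0,-8]]}'
python3 -m pendant '{"hand":[-1,-1,-1,-1,-1],"offset":[[0.2,-3,0],[0.2,-4,0],[0.2,-3,0],[0,-2.2,0],[0,0,0]],"rot":[[0,0,0],[0,0,0],[0,0,0],[0,0,0],[0,0,0]]}'
python3 - <<'E'
from h import *
o=get_obs();print(o["tcp_pos"],o["orientation"])
c=cam("wrist");np.savez("w4.npz",**c);cv2.imwrite("pics/w4.png",c["img"])
E
```

```text
time: 7.1
tcp_pos: [496.3, 36.4, 107.0]
orientation: [0.0, 0.958, 0.287, 0.0]
contact_force: [0.2, -0.2, -1.3]
finger_gap: 0.27
finger_force: 59.3
time: 7.6
tcp_pos: [432.6, 143.5, 106.6]
orientation: [-0.0, 0.958, 0.285, -0.001]
contact_force: [-0.3, -0.7, -1.1]
finger_gap: 0.263
finger_force: 59.3
[432.63690485 143.49280187 106.57671   ] [-4.09062099e-04  9.58426536e-01  2.85337000e-01 -1.09732684e-03]
```

View pics/w4.png

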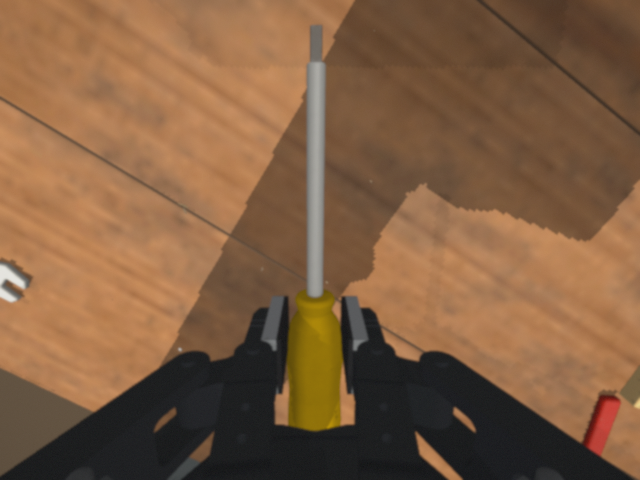

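The blade is centred, tip at (316,25), and the tin is out of this view. I'll fit the tin's outline jointly in the first wrist, top and scene views.

Run:
```python
from h import *
np.set_printoptions(precision=2,suppress=True)
w=dict(np.load("w1.npz"));V=[]
G=((60,80,20),(90,255,255))
s,t=cam("scene"),cam("top");s["img"]=cv2.imread("pics/scene0.png");t["img"]=cv2.imread("pics/top0.png")
for c,r in((w,(0,0,230,300)),(t,(220,220,330,330)),(s,(230,230,340,310))):
    b=cv2.convexHull(blob(c,*G,r))[:,0].astype(float);P=[]
    for a,d in zip(b,np.roll(b,-1,0)):
        n=max(int(np.hypot(*(d-a))//3),1);P+= [a+(d-a)*k/n for k in range(n)]
    P=np.array(P);P=P[(P[:,0]>2)];V.append((c,P))
def hullpts(q,H=None):
    x,y,a,dz=q;L=[]
    for X,Yh,z in((-56.5,97,30),(-53.5,97,27),(53.5,99.5,29),(-53,99.5,29),(-53,99,44.5),(53,99,44.5),(-48,96,0),(48,96,0)):
        for sg in(-1,1):L.append((X,sg*Yh,z+dz))
    L=np.array(L);ca,sa=np.cos(a),np.sin(a);return np.c_[x+ca*L[:,0]-sa*L[:,1],y+sa*L[:,0]+ca*L[:,1],L[:,2]]
def res(q,vs):
    e=[]
    for c,P in vs:
        h=cv2.convexHull(proj(c,hullpts(q)).astype(np.float32))
        d=np.array([cv2.pointPolygonTest(h,(float(p[0]),float(p[1])),True) for p in P]);e.append(d*(2.5 if False else 1))
    return np.concatenate(e)
for nm,vs,fz in(("all",V,1),("wrist",V[:1],0),("wrist+scene",[V[0],V[2]],1),("top+scene",V[1:],1),("all z0",V,0)):
    f=(lambda q:res(q,vs)) if fz else (lambda q:res(np.r_[q,0],vs))
    r=least_squares(f,[595,246,.576]+([0] if fz else []),loss="soft_l1",diff_step=1e-4);q=r.x.copy();q[2]=np.degrees(q[2]);print(nm,q,np.sqrt(np.mean(res(np.r_[r.x,[0]*(4-len(r.x))],vs)**2)))
```

```text
all [599.22 247.97  32.46   0.  ] 3.1008029183951216
wrist [599.24 247.98  32.38] 1.6746329424287014
wrist+scene [599.24 247.95  32.46  -0.01] 3.4744864672111606
top+scene [598.78 248.69  35.21   0.  ] 4.363898344010056
all z0 [599.22 247.97  32.46] 3.100911824196148
```

Run:
```python
from h import *
from scipy.optimize import minimize
np.set_printoptions(precision=2,suppress=True)
w=dict(np.load("w1.npz"));G=((60,60,10),(95,255,255))
s,t=cam("scene"),cam("top");s["img"]=cv2.imread("pics/scene0.png");t["img"]=cv2.imread("pics/top0.png")
V=[]
for c,r in((w,(0,0,230,300)),(t,(220,220,330,330)),(s,(230,230,340,310))):
    m=np.zeros((480,640),np.uint8);cv2.fillPoly(m,[cv2.convexHull(blob(c,*G,r))],255);V.append((c,m))
def pts(x,y,a,dz):
    L=np.array([(X,sg*Y,z+dz) for X,Y,z in((-56.5,97,30),(-53.5,97,27),(53.5,99.5,29),(-53,99.5,29),(-53,99,44.5),(53,99,44.5),(-48,96,0),(48,96,0)) for sg in(-1,1)])
    return np.c_[x+np.cos(a)*L[:,0]-np.sin(a)*L[:,1],y+np.sin(a)*L[:,0]+np.cos(a)*L[:,1],L[:,2]]
def cost(q,vs,wt):
    k=0
    for (c,m),g in zip(vs,wt):
        n=np.zeros((480,640),np.uint8);cv2.fillPoly(n,[np.round(cv2.convexHull(proj(c,pts(q[0],q[1],q[2]/50,q[3])).astype(np.float32))*256).astype(np.int32)],255,cv2.LINE_AA,8)
        k+=g*np.abs(n.astype(float)-m).sum()/255
    return k
def fit(nm,vs,wt,fz):
    f=(lambda q:cost(q,vs,wt)) if fz else (lambda q:cost(np.r_[q,0],vs,wt))
    x0=np.array([595,246,.57*50]+([0.] if fz else []));S=np.vstack([x0]+[x0+6*np.eye(len(x0))[i] for i in range(len(x0))])
    r=minimize(f,x0,method="Nelder-Mead",options=dict(initial_simplex=S,xatol=.02,fatol=.5));q=r.x.copy();q[2]=np.degrees(q[2]/50);print(nm,q,r.fun)
fit("wrist",V[:1],[1],0);fit("wrist z",V[:1],[1],1);fit("all z",V,[1,3,3],1);fit("all",V,[1,3,3],0);fit("top",V[1:2],[1],0);fit("scene",V[2:],[1],0)
```

```text
wrist [599.89 248.21  32.37] 742.1921568627452
wrist z [600.51 251.55  32.98  -7.29] 521.2941176470588
all z [599.78 249.35  32.59  -3.7 ] 2078.396078431372
all [599.84 248.17  32.37] 2211.1882352941175
top [598.07 248.29  33.77] 272.82745098039214
scene [596.83 249.15  35.29] 167.98431372549018
```

```bash
python3 -m pendant '{"hand":[-1,-1,-1,-1,-1,-1,-1],"offset":[[0,0.1,2],[0,0.1,2.5],[0,0,2],[0,0,1.1],[0,0,0],[0.8,0,0],[0.6,0,0]],"rot":[[0,0,0],[0,0,0],[0,0,0],[0,0,0],[0,0,0],[0,0,0],[0,0,0]]}'
python3 - <<'E'
from h import *
np.set_printoptions(precision=2,suppress=True)
o=get_obs();a=np.radians(33);R=np.array([[np.cos(a),np.sin(a)],[-np.sin(a),np.cos(a)]]);print(R@(o["tcp_pos"][:2]-[599,248.3]),o["tcp_pos"][2])
c=cam("wrist");np.savez("w5.npz",**c);cv2.imwrite("pics/w5.png",c["img"][:300])
E
```

```text
time: 8.55
tcp_pos: [449.9, 148.2, 31.5]
orientation: [0.0, 0.959, 0.284, 0.001]
contact_force: [0.4, 0.3, -0.7]
finger_gap: 0.264
finger_force: 59.3
[-179.59   -2.79] 31.530329096238297
```

View pics/w5.png

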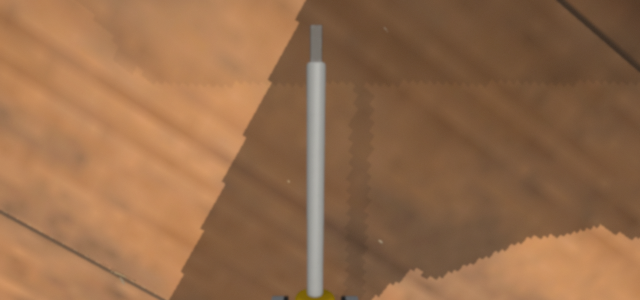

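The tip is at (316,25) and the rim is still just outside the top of the picture, as computed.

```bash
python3 -m pendant '{"hand":[-1,-1,-1],"offset":[[0.5,0,0],[0.5,0,0],[0,0,0]],"rot":[[0,0,0],[0,0,0],[0,0,0]]}'
cat > g.py <<'E'
from h import *
np.set_printoptions(precision=2,suppress=True)
o=get_obs();a=np.radians(33);R=np.array([[np.cos(a),np.sin(a)],[-np.sin(a),np.cos(a)]]);p=R@(o["tcp_pos"][:2]-[599,248.3]);print("tin xy",p,"z",o["tcp_pos"][2],"F",R@o["contact_force"][:2],o["contact_force"][2],"tip x",p[0]+112.5)
c=cam("wrist");m=cv2.inRange(cv2.cvtColor(c["img"],cv2.COLOR_BGR2HSV),(60,60,10),(95,255,255))
for col in(200,280,305,316,328,350,430): r=np.where(m[:300,col])[0];print(col,(r.min(),r.max()) if len(r) else None)
E
python3 g.py
```

```text
time: 8.9
tcp_pos: [457.8, 154.0, 31.3]
orientation: [0.0, 0.959, 0.284, 0.001]
contact_force: [0.8, -0.2, -2.0]
finger_gap: 0.266
finger_force: 59.3
tin xy [-169.83   -2.17] z 31.251888656351507 F [ 0.57 -0.62] -2.017304560450011 tip x -57.32536997649373
200 (np.int64(0), np.int64(8))
280 (np.int64(0), np.int64(8))
305 (np.int64(0), np.int64(8))
316 (np.int64(0), np.int64(8))
328 (np.int64(0), np.int64(8))
350 (np.int64(0), np.int64(8))
430 (np.int64(0), np.int64(7))
```

Run:
```python
from h import *
np.set_printoptions(precision=2,suppress=True)
c=cam("wrist");o=get_obs();Rm=Rt(o["orientation"]);R2=o["tcp_pos"]
for z,r in((30,8.7),(33,8.7),(20,24.7),(18,24.7),(22,24.7)): print(z,r,Rm.T@(onz(c,[316,r],z)[0]-R2))
print(Rm.T@(onz(c,[200,8.7],30)[0]-R2)-Rm.T@(onz(c,[430,8.2],30)[0]-R2))
```

```text
30 8.7 [114.22   1.55   0.96]
33 8.7 [113.39   1.54  -2.04]
20 24.7 [112.36   1.59  10.96]
18 24.7 [112.85   1.6   12.96]
22 24.7 [111.88   1.59   8.96]
[ -0.09 -70.12  -0.01]
```

Relative to the tool, the tip is at 112.4 mm and the rim's outer edge at 114.2 mm, square to it. I'll go in 8.5 mm and start to lift.

```bash
python3 -m pendant '{"hand":[-1,-1,-1,-1,-1,-1,-1,-1],"offset":[[0.45,0,0],[0.4,0,0],[0,0,0],[0,0,-0.5],[0,0,-0.5],[0,0,-0.5],[0,0,-0.5],[0,0,0]],"rot":[[0,0,0],[0,0,0],[0,0,0],[0,0,0],[0,0,0],[0,0,0],[0,0,0],[0,0,0]]}'
python3 g.py
```

```text
time: 9.8
tcp_pos: [463.1, 157.9, 51.5]
orientation: [0.0, 0.959, 0.284, -0.0]
contact_force: [-1.2, -0.5, -2.6]
finger_gap: 0.269
finger_force: 59.2
tin xy [-163.23   -1.84] z 51.46538673047079 F [-1.3   0.28] -2.559554649250644 tip x -50.7301018807471
200 (np.int64(0), np.int64(41))
280 (np.int64(0), np.int64(40))
305 (np.int64(0), np.int64(40))
316 (np.int64(0), np.int64(28))
328 (np.int64(0), np.int64(40))
350 (np.int64(0), np.int64(40))
430 (np.int64(0), np.int64(40))
```

Run:
```python
from h import *
w=cam("wrist")["img"][0:150,215:415];s=cam("scene")["img"][200:310,230:430]
cv2.imwrite("pics/c6.png",np.vstack([cv2.resize(w,(600,450),interpolation=cv2.INTER_CUBIC)[:300],cv2.resize(s,(600,330))[:300]]))
```

```text
(no output)
```

View pics/c6.png

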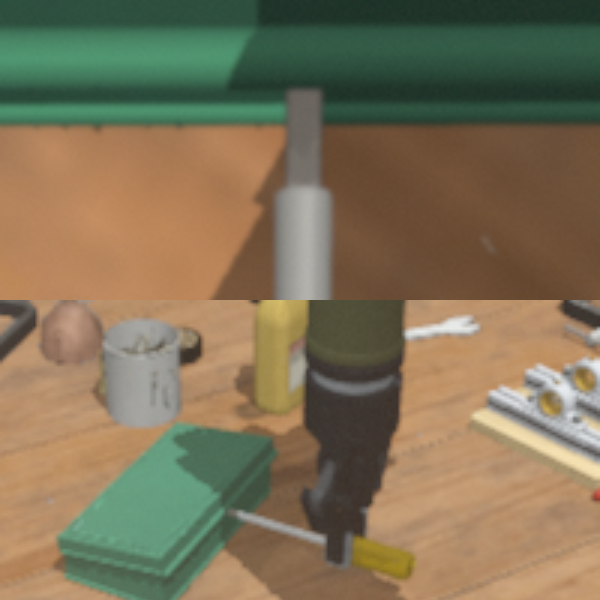

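The wrist crop shows the blade tip over the front rim and the lid still shut, so the tip is higher than I assumed. I'll triangulate it from the wrist and scene views (scene px about (307,271)).

Run:
```python
from h import *
np.set_printoptions(precision=2,suppress=True)
w,s=cam("wrist"),cam("scene");o=get_obs();R=Rt(o["orientation"]);p=o["tcp_pos"]
for sx,sy in((307.3,270.7),(306,270)):
    X,e=tri([w,s],[(316.3,29.5),(sx,sy)]);print("tip",X,e,"tool",R.T@(X-p))
# shank at wrist row 180 / handle ends on scene line: tip->collar
for k in (0,10.,5):
    A=onz(w,[[316.3,29.5]],40+k)[0];print("tip if z",40+k,R.T@(A-p),proj(s,A))
# projected axis in scene if flat vs pitched
for pit in(0,.065,.13):
    L=[np.array([29.2+d*np.cos(pit),1.5,10.8-(d+0)*np.sin(pit)]) for d in(84,-13,-84)];print(pit,proj(s,np.array([R@l+p for l in L])),"wrist rows",proj(w,np.array([R@l+p for l in L[:2]]))[:,1])
b=blob(s,(20,130,60),(35,255,255),(330,255,385,305));print(cv2.minAreaRect(b),cv2.fitLine(b,2,0,.01,.01).ravel())
hs=cv2.cvtColor(s["img"],cv2.COLOR_BGR2HSV);
for x in range(304,345,4):
    col=s["img"][255:300,x].astype(int);sat=col.max(1)-col.min(1);print(x,[ (255+i) for i in np.where((sat<45)&(col.max(1)>110))[0]])
```

```text
tip [556.79 216.79  37.98] 0.9098122071529171 tool [110.61   1.58  12.67]
tip [556.59 216.68  39.16] 0.19722409721508702 tool [110.38   1.55  11.49]
tip if z 40 [110.19   1.54  10.64] [[305.68 269.66]]
tip if z 50.0 [107.88   1.5    0.64] [[306.44 266.73]]
tip if z 45 [109.03   1.52   5.64] [[306.06 268.2 ]]
0 [[304.64 269.39]
 [338.99 280.05]
 [365.55 288.29]] wrist rows [ 19.32 287.67]
0.065 [[304.68 267.68]
 [338.97 280.32]
 [365.35 290.04]] wrist rows [ 14.97 286.76]
0.13 [[304.85 266.01]
 [338.93 280.58]
 [365.02 291.74]] wrist rows [ 11.57 285.74]
((357.2540588378906, 285.9243469238281), (21.76235580444336, 9.557791709899902), 17.10272979736328) [  0.95   0.33 356.77 285.63]
304 [np.int64(256), np.int64(269), np.int64(271), np.int64(281), np.int64(282)]
308 [np.int64(270), np.int64(271)]
312 [np.int64(271), np.int64(272), np.int64(273), np.int64(274)]
316 [np.int64(272), np.int64(273), np.int64(274), np.int64(275)]
320 [np.int64(264), np.int64(273), np.int64(274), np.int64(275), np.int64(276)]
324 [np.int64(274), np.int64(275), np.int64(276), np.int64(277)]
328 [np.int64(275), np.int64(276), np.int64(277), np.int64(278)]
332 [np.int64(277), np.int64(278), np.int64(279), np.int64(280)]
336 [np.int64(278), np.int64(279), np.int64(280), np.int64(281)]
340 [np.int64(288)]
344 [np.int64(288), np.int64(289)]
```

The blade now lies flat in the grip (tip in tool axes at about x 110.4, z 11.5 mm). Before, it was probably pitched up slightly and met the bead itself. I'll back out, go in lower and check the height first.

```bash
python3 -m pendant '{"hand":[-1,-1,-1,-1,-1,-1],"offset":[[-1,0,0],[-1,0,0],[0,0,1.2],[0,0,1.2],[0,0,0.1],[0,0,0]],"rot":[[0,0,0],[0,0,0],[0,0,0],[0,0,0],[0,0,0],[0,0,0]]}'
python3 - <<'E'
from h import *
np.set_printoptions(precision=2,suppress=True)
w,s=cam("wrist"),cam("scene");o=get_obs();R=Rt(o["orientation"]);p=o["tcp_pos"]
im=w["img"].astype(int);sat=(im.max(2)-im.min(2))[:,312:320].mean(1);print("wrist sat rows",sat[20:38].astype(int), sat[56:74].astype(int)); b=im[280:300,312:320,0].mean(1).astype(int);print(b)
for x in range(288,334,3):
    col=s["img"][255:310,x].astype(int);st=col.max(1)-col.min(1);print(x,[int(255+i) for i in np.where((st<45)&(col.max(1)>100))[0]],end=" ")
for pit in(0,.065):
    L=[np.array([27.+d*np.cos(pit),1.5,11.2-d*np.sin(pit)]) for d in(84,74,-13)];print(pit,proj(s,np.array([R@l+p for l in L])).tolist(),"wrist rows",proj(w,np.array([R@l+p for l in L]))[:,1])
E
```

```text
time: 10.65
tcp_pos: [446.1, 146.8, 25.7]
orientation: [-0.0, 0.959, 0.284, -0.0]
contact_force: [-0.4, -0.5, -1.5]
finger_gap: 0.267
finger_force: 59.3
wrist sat rows [55 55 54 51 38 22 14 12 12 13 12 13 13 12 13 13 12 12] [12 12 12 12 11 10  8  6  7  6  6  7  7  7  7  7  7  7]
[160 159 160 160 160 160 161 160 160 159 158 157 156 155 153 144 121  82
  38  10]
288 [281, 282, 283, 284, 285, 289, 294, 295, 296, 297, 298, 299, 300] 291 [255, 278, 279, 280, 281, 282, 286, 290, 291, 292, 293, 294, 296, 297] 294 [255, 256, 257, 275, 276, 277, 278, 279, 282, 286, 287, 288, 289, 290, 291, 292, 293] 297 [255, 256, 257, 258, 259, 260, 272, 273, 274, 275, 279, 283, 284, 285, 286, 287, 289, 290] 300 [255, 256, 257, 258, 259, 260, 261, 268, 269, 270, 271, 276, 279, 280, 281, 282, 283, 284, 285, 286] 303 [255, 256, 257, 258, 259, 260, 261, 262, 263, 264, 265, 267, 268, 272, 280, 282, 283] 306 [255, 256, 257, 258, 259, 260, 280] 309 [255, 256, 257] 312 [273, 279, 280, 281] 315 [279, 280, 281, 282] 318 [280, 281, 282, 283] 321 [258, 260, 281, 282, 283, 284] 324 [257, 258, 282, 283, 284, 285] 327 [256, 258, 283, 284, 285, 286] 330 [284, 285, 286, 287] 333 [260, 285, 286, 287, 288] 0 [[312.18023574089796, 279.4356197396445], [315.63336587256185, 280.53598084228577], [346.62676936921474, 290.41221902209355]] wrist rows [ 23.91  57.46 291.1 ]
0.065 [[312.242311995226, 277.75706458077485], [315.695498760303, 279.0552946678456], [346.60378310855583, 290.6753046500588]] wrist rows [ 19.79  55.24 290.17]
```

```bash
python3 -m pendant '{"hand":[-1,-1,-1,-1,-1,-1,-1,-1],"offset":[[0.7,0,-0.2],[0.7,0,-0.1],[0.5,0,0],[0.3,0,0],[0.2,0,0],[0.1,0,0],[0.1,0,0],[0,0,0]],"rot":[[0,0,0],[0,0,0],[0,0,0],[0,0,0],[0,0,0],[0,0,0],[0,0,0],[0,0,0]]}'
python3 g.py
```

```text
time: 11.55
tcp_pos: [467.9, 161.1, 28.6]
orientation: [0.0, 0.959, 0.284, -0.001]
contact_force: [-0.6, -1.4, -1.0]
finger_gap: 0.266
finger_force: 59.3
tin xy [-157.45   -1.77] z 28.623841914765524 F [-1.26 -0.82] -0.9606000463386958 tip x -44.949087067129625
200 (np.int64(0), np.int64(44))
280 (np.int64(0), np.int64(43))
305 (np.int64(0), np.int64(43))
316 (np.int64(0), np.int64(30))
328 (np.int64(0), np.int64(43))
350 (np.int64(0), np.int64(43))
430 (np.int64(0), np.int64(43))
```

The picture makes sense now. The lower green stripe is the tin's front wall, so the first lift did raise the rim (about 13 mm, and it stayed) with the blade under it. I'll lift again and go in over the wall.

```bash
python3 -m pendant '{"hand":[-1,-1,-1,-1,-1,-1,-1,-1,-1,-1],"offset":[[-0.1,0,-0.6],[0,0,-0.6],[0,0,-0.6],[0,0,-0.6],[0.4,0,-0.4],[0.4,0,-0.6],[0.4,0,-0.7],[0.4,0,-0.8],[0,0,0],[0,0,0]],"rot":[[0,0,0],[0,0,0],[0,0,0],[0,0,0],[0,0,0],[0,0,0],[0,0,0],[0,0,0],[0,0,0],[0,0,0]]}'
python3 g.py
python3 - <<'E'
from h import *
w=cam("wrist")["img"][0:150,215:415];s=cam("scene")["img"][200:310,230:430]
cv2.imwrite("pics/c7.png",np.vstack([cv2.resize(w,(600,450),interpolation=cv2.INTER_CUBIC)[:300],cv2.resize(s,(600,330))[:300]]))
E
```

```text
time: 12.6
tcp_pos: [482.8, 170.1, 78.5]
orientation: [-0.0, 0.959, 0.284, 0.002]
contact_force: [-0.3, 0.4, -3.0]
finger_gap: 0.266
finger_force: 59.2
tin xy [-140.04   -2.34] z 78.49230823441023 F [-0.08  0.49] -3.0088848354536935 tip x -27.536986500623016
200 (np.int64(0), np.int64(103))
280 (np.int64(0), np.int64(103))
305 (np.int64(0), np.int64(103))
316 (np.int64(0), np.int64(73))
328 (np.int64(0), np.int64(102))
350 (np.int64(0), np.int64(102))
430 (np.int64(0), np.int64(102))
```

View pics/c7.png

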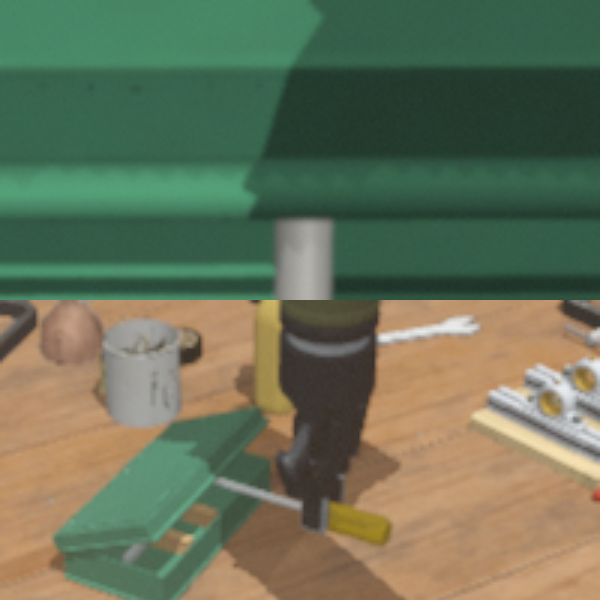

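The lid is up about 40 mm with the blade well under its rim. I'll carry on along the arc.

```bash
python3 -m pendant '{"hand":[-1,-1,-1,-1,-1,-1,-1,-1,-1],"offset":[[0.6,0,-1],[0.6,0,-1],[0.8,0,-0.9],[0.8,0,-0.9],[0.8,0,-0.6],[0.8,0,-0.5],[0.9,0,-0.4],[1,0,-0.3],[0,0,0]],"rot":[[0,0,0],[0,0,0],[0,0,0],[0,0,0],[0,0,0],[0,0,0],[0,0,0],[0,0,0],[0,0,0]]}'
python3 g.py|head -1
python3 -m pendant '{"hand":[-1,-1,-1,-1,-1,-1,-1,-1],"offset":[[1,0,-0.1],[1,0,-0.1],[1,0,0],[1,0,0.1],[1,0,0.1],[1,0,0.1],[0,0,0],[0,0,0]],"rot":[[0,0,0],[0,0,0],[0,0,0],[0,0,0],[0,0,0],[0,0,0],[0,0,0],[0,0,0]]}'
python3 g.py|head -1
python3 - <<'E'
from h import *
w=cam("wrist")["img"];s=cam("scene")["img"][160:310,230:430];
cv2.imwrite("pics/c8.png",np.hstack([cv2.resize(w,(400,300)),cv2.resize(s,(400,300))]))
E
```

```text
time: 13.65
tcp_pos: [536.4, 204.9, 134.4]
orientation: [-0.0, 0.959, 0.284, 0.002]
contact_force: [1.5, 0.5, -1.9]
finger_gap: 0.265
finger_force: 59.2
tin xy [-76.12  -2.31] z 134.40922155320735 F [ 1.58 -0.37] -1.8939959760282647 tip x 36.3755899808189
time: 14.5
tcp_pos: [584.7, 236.7, 132.4]
orientation: [-0.0, 0.959, 0.284, 0.0]
contact_force: [0.3, 0.1, -3.2]
finger_gap: 0.265
finger_force: 59.2
tin xy [-18.25  -1.94] z 132.44347827863658 F [ 0.34 -0.1 ] -3.2114525012376953 tip x 94.24661625855839
```

View pics/c8.png

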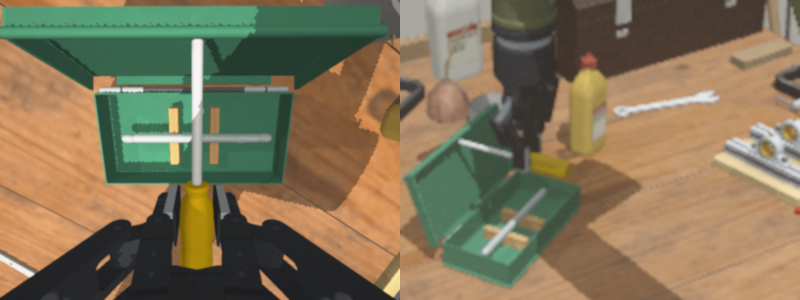

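The lid is open and leaning back, with the blade tip against its inside. The shaft lies across the saddles, and in full-size wrist pixels its ends are near (194,219) and (432,218). I'll push a little more, retreat, and measure the shaft from two wrist positions.

```bash
python3 -m pendant '{"hand":[-1,-1,-1,-1,-1,-1,-1,-1],"offset":[[0.6,0,0.2],[0.6,0,0.2],[0,0,0],[-0.6,0,0.2],[-1.5,0,0.2],[-2,0,0],[-0.5,0,0],[0,0,0]],"rot":[[0,0,0],[0,0,0],[0,0,0],[0,0,0],[0,0,0],[0,0,0],[0,0,0],[0,0,0]]}'
python3 - <<'E'
from h import *
c=cam("wrist");np.savez("w9.npz",**c);cv2.imwrite("pics/w9.png",c["img"])
E
python3 -m pendant '{"hand":[-1,-1,-1,-1,-1],"offset":[[-3,0,-1.5],[-3,0,-1.5],[-1,0,0],[0,0,0],[0,0,0]],"rot":[[0,0,0],[0,0,0],[0,0,0],[0,0,0],[0,0,0]]}'
python3 - <<'E'
from h import *
np.set_printoptions(precision=1,suppress=True)
c=cam("wrist");np.savez("w10.npz",**c);cv2.imwrite("pics/w10.png",c["img"])
a=np.radians(33);Q=np.array([[np.cos(a),np.sin(a),0],[-np.sin(a),np.cos(a),0],[0,0,1]])
for n in("w9","w10"):
    c=dict(np.load(n+".npz"));im=c["img"].astype(int);sat=im.max(2)-im.min(2);m=((sat<40)&(im.max(2)>90)).astype(np.uint8)*255
    u=proj(c,np.array([599,248.3,0])+np.array([[0,-75,22.6],[0,0,22.6],[0,75,22.6],[-48,0,36],[-48,96,36],[-48,-96,36]])@Q);print(n,u.tolist())
    x0,x1=int(u[2,0])-40,int(u[0,0])+40;y=int(u[1,1]);k=np.zeros_like(m);k[max(y-30,0):y+30,max(x0,0):x1]=m[max(y-30,0):y+30,max(x0,0):x1]
    nb,l,st,ct=cv2.connectedComponentsWithStats(k)
    for i in range(1,nb):
        if st[i,4]>60: print(st[i],ct[i])
E
```

```text
time: 15.45
tcp_pos: [556.1, 218.0, 125.4]
orientation: [-0.0, 0.959, 0.284, 0.001]
contact_force: [0.6, 0.2, -0.8]
finger_gap: 0.265
finger_force: 59.4
time: 16.0
tcp_pos: [498.7, 180.5, 155.0]
orientation: [-0.0, 0.959, 0.284, 0.001]
contact_force: [0.7, 0.3, -1.2]
finger_gap: 0.267
finger_force: 59.4
w9 [[429.5570020352037, 173.26749589259327], [309.6491001950333, 173.38866423640627], [189.80825758966256, 173.50976481607438], [309.75538607474755, 252.9231554639801], [157.5988646177183, 253.0486741604642], [462.0200248975643, 252.79754757808288]]
[ 183  143  262   60 5800] [317.  170.8]
w10 [[425.51252150533435, 60.689451033305176], [309.44138005915505, 60.80190809377331], [193.41388083109013, 60.91432287090123], [309.53120644417567, 138.67708027959637], [162.1530241814325, 138.80127337794852], [456.9798086095932, 138.552827839585]]
[ 186   30  254   60 5373] [312.4  58.3]
```

Run:
```python
from h import *
np.set_printoptions(precision=1,suppress=True)
a=np.radians(33);Q=np.array([[np.cos(a),np.sin(a),0],[-np.sin(a),np.cos(a),0],[0,0,1]])
D=[]
for n,yc in(("w9",171),("w10",58)):
    c=dict(np.load(n+".npz"));im=c["img"].astype(int);sat=im.max(2)-im.min(2);m=((sat<40)&(im.max(2)>90))
    R=[]
    for x in list(range(175,290,8))+list(range(340,452,8)):
        r=np.where(m[yc-30:yc+30,x])[0]+yc-30
        if len(r): R.append((x,r.min(),r.max()))
    print(n,[tuple(map(int,q)) for q in R])
    R=np.array([q for q in R if 8<q[2]-q[1]<26]);cen=(R[:,1]+R[:,2])/2;k=np.polyfit(R[:,0],cen,1)
    row=lambda x:np.polyval(k,x)
    hit=[x for x in range(150,480) if m[int(round(row(x))),x]];xs=(min(hit)-.5,max(hit)+.5);print(xs,k)
    D.append((c,[(x,row(x)) for x in xs]))
E_=[tri([D[0][0],D[1][0]],[D[0][1][i],D[1][1][i]]) for i in(0,1)]
for X,e in E_: print(X,e,"tin",Q@(X-[599,248.3,0]))
for c,u in D: P=onz(c,u,22.6);print("z22.6",P,P.mean(0),np.linalg.norm(P[0]-P[1]),np.degrees(np.arctan2(*(P[0]-P[1])[1::-1])), "tin",Q@(P.mean(0)-[599,248.3,0]))
```

```text
w9 [(175, 150, 178), (183, 169, 198), (191, 164, 178), (199, 164, 179), (207, 158, 179), (215, 162, 179), (223, 162, 179), (231, 162, 179), (239, 162, 179), (247, 162, 179), (255, 162, 179), (263, 162, 179), (271, 163, 178), (279, 163, 178), (287, 162, 200), (340, 163, 179), (348, 163, 178), (356, 162, 180), (364, 161, 180), (372, 161, 179), (380, 161, 179), (388, 162, 180), (396, 161, 180), (404, 161, 180), (412, 161, 180), (420, 162, 179), (428, 161, 179), (436, 161, 179), (444, 161, 173)]
(178.5, 473.5) [ -0.  171.2]
w10 [(191, 52, 64), (199, 50, 67), (207, 49, 67), (215, 49, 67), (223, 49, 67), (231, 49, 67), (239, 49, 67), (247, 49, 67), (255, 49, 67), (263, 49, 67), (271, 51, 66), (279, 51, 66), (287, 49, 68), (340, 50, 66), (348, 51, 66), (356, 48, 67), (364, 48, 67), (372, 48, 72), (380, 48, 64), (388, 48, 81), (396, 48, 82), (404, 45, 73), (412, 49, 64), (420, 49, 63), (428, 49, 64), (436, 50, 63)]
(152.5, 465.5) [-0.  59.7]
[549.8 327.2  18.3] 10.747450596740723 tin [ 1.7 93.  18.3]
[655.8 164.8  23.7] 0.9011665726909921 tin [   2.1 -101.    23.7]
z22.6 [[555.9 317.9  22.6]
 [656.4 163.7  22.6]] [606.1 240.8  22.6] 184.08236419456418 123.0972504470058 tin [  1.9 -10.2  22.6]
z22.6 [[544.9 333.9  22.6]
 [655.7 165.2  22.6]] [600.3 249.6  22.6] 201.82372608749043 123.28008845625159 tin [ 1.8  0.4 22.6]
```

```bash
python3 -m pendant '{"hand":[-1,-1,-1,-1,-1,-1,-1],"offset":[[-3,0,1],[-3,0,2],[-1,0,3],[0,0,3],[0,0,2],[0,0,1],[0,0,0]],"rot":[[0,0,0],[0,0,0],[0,0,0],[0,0,0],[0,0,0],[0,0,0],[0,0,0]]}'
```

```text
time: 16.75
tcp_pos: [438.5, 141.9, 33.3]
orientation: [-0.0, 0.959, 0.284, -0.001]
contact_force: [-0.3, -0.5, -1.2]
finger_gap: 0.268
finger_force: 59.4
```

```bash
python3 -m pendant '{"hand":[-1,-1,-1,0,0,0,0.2,0.5,1,1],"offset":[[0,0,0.6],[0,0,0.3],[0,0,0],[0,0,0],[0,0,0],[0,0,0],[0,0,-2],[0,0,-4],[0,0,-5],[0,0,-5]],"rot":[[0,0,0],[0,0,0],[0,0,0],[0,0,0],[0,0,0],[0,0,0],[0,0,0],[0,0,0],[0,0,6],[0,0,6]]}'
python3 - <<'E'
from h import *
plan([530,-165,190],14.8)
E
```

```text
time: 17.75
tcp_pos: [437.6, 141.5, 187.4]
orientation: [0.0, 0.984, 0.18, -0.001]
contact_force: [1.9, 0.5, -0.1]
finger_gap: 0.999
finger_force: 0.0
rot deg [-0.01  0.07  5.95] | before-turn cm [-2.21 31.94 -0.26] | after-turn cm [ 1.11 31.99 -0.26]
```

```bash
python3 -m pendant '{"hand":[1,1,1,1,1,1,1,1],"offset":[[0,0,0],[0.2,4,0],[0.2,4.5,0],[0.2,4.5,0],[0.2,4.5,0],[0.2,4.5,0],[0,2,0],[0,0,0]],"rot":[[0,0,5.95],[0,0,0],[0,0,0],[0,0,0],[0,0,0],[0,0,0],[0,0,0],[0,0,0]]}'
python3 - <<'E'
from h import *
c=cam("wrist");np.savez("fa.npz",**c)
E
python3 -m pendant '{"hand":[1,1,1,1,1],"offset":[[0,4,1],[0,4,1.5],[0,2,1.5],[0,0,0],[0,0,0]],"rot":[[0,0,0],[0,0,0],[0,0,0],[0,0,0],[0,0,0]]}'
python3 - <<'E'
from h import *
c=cam("wrist");np.savez("fb.npz",**c)
X=np.array([[549,-160,30]])
out=[]
for n in("fa","fb"):
    c=dict(np.load(n+".npz"));u=proj(c,X)[0];print(n,u)
    x0=int(np.clip(u[0]-165,0,310));y0=int(np.clip(u[1]-150,0,180));print("crop",x0,y0);out.append(cv2.resize(c["img"][y0:y0+300,x0:x0+330],(396,360)))
cv2.imwrite("pics/f.png",np.hstack(out))
E
```

```text
time: 18.55
tcp_pos: [511.4, -90.5, 186.0]
orientation: [0.001, 0.992, 0.129, 0.001]
contact_force: [-0.6, 0.4, 0.4]
finger_gap: 0.996
finger_force: 0.0
time: 19.1
tcp_pos: [535.1, -182.6, 145.0]
orientation: [-0.001, 0.991, 0.131, -0.001]
contact_force: [0.5, -0.7, 0.4]
finger_gap: 1.001
finger_force: 0.0
fa [409.94240115 208.85086491]
crop 244 58
fb [287.34432062 220.05270775]
crop 122 70
```

View pics/f.png

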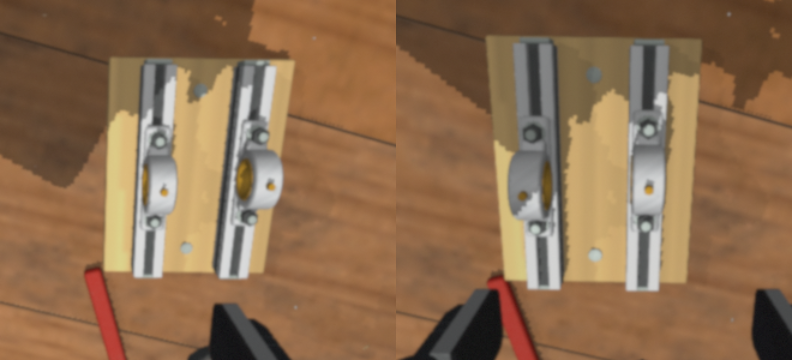

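The two frame views are clear. The left block's bolts are at (158,141) and (153,222) in view A and (532,133) and (536,228) in view B. The right block's are at (260,134), (249,217) and (649,129), (646,226). I'll triangulate these and the board corners.

Run:
```python
from h import *
np.set_printoptions(precision=1,suppress=True)
A,B=dict(np.load("fa.npz")),dict(np.load("fb.npz"))
fa=lambda p:(244+p[0]/1.2,58+p[1]/1.2);fb=lambda p:(122+(p[0]-396)/1.2,70+p[1]/1.2)
P={}
for n,a,b in(("LT",(159,141),(532,133)),("LB",(154,222),(536,228)),("RT",(260,134),(649,129)),("RB",(249.5,217),(646,226)),("Loil",(164,190),(522,196)),("Roil",(271,186),(648.5,189.5)),("cTL",(110,57),(487,37)),("cTR",(294,60),(701,40)),("cBL",(104,272),(503,281)),("cBR",(263,273),(686,282)),("hT",(201,90),(594,74)),("hB",(186,248),(595,255))):
    X,e=tri([A,B],[fa(a),fb(b)]);P[n]=X;print(n,X,round(e,2))
c=[(np.array(P[k])) for k in("cTL","cTR","cBL","cBR")]
Z=15
for cam_,f,cs in((A,fa,((110,57),(294,60),(104,272),(263,273))),(B,fb,((487,37),(701,40),(503,281),(686,282)))):
    q=onz(cam_,[f(k) for k in cs],Z);m=q.mean(0);d=(q[0]+q[1]-q[2]-q[3]);e=(q[0]+q[2]-q[1]-q[3]);print("board",m,"x yaw",np.degrees(np.arctan2(d[1],d[0])),np.linalg.norm(d)/2,"y yaw",np.degrees(np.arctan2(e[1],e[0])),np.linalg.norm(e)/2)
d=(P["LT"]-P["LB"]);print("L bolts yaw",np.degrees(np.arctan2(d[1],d[0])),np.linalg.norm(d),(P["LT"]+P["LB"])/2);d=(P["RT"]-P["RB"]);print("R",np.degrees(np.arctan2(d[1],d[0])),np.linalg.norm(d),(P["RT"]+P["RB"])/2)
```

```text
LT [ 568.7 -123.1   45.2] 0.34
LB [ 518.6 -135.6   46.9] 0.03
RT [ 587.3 -180.7   47.2] 0.64
RB [ 536.9 -193.2   48.9] 0.81
Loil [ 544.4 -129.1   73.4] 0.67
Roil [ 562.6 -186.2   73.6] 0.02
cTL [608.6 -82.7  12.4] 0.39
cTR [ 637.5 -197.9   13.7] 0.05
cBL [ 464.9 -118.6   17.9] 0.16
cBR [ 493.  -234.5   14. ] 0.34
hT [ 604.7 -145.2   16.8] 0.12
hB [ 497.4 -171.8   15.8] 0.01
board [ 550.6 -158.3   15. ] x yaw 14.235638100646161 149.50780216298693 y yaw 104.14968384762011 118.54127247849756
board [ 550.7 -158.3   15. ] x yaw 13.7741189971894 148.51932205556952 y yaw 104.49128805429746 118.88116934918861
L bolts yaw 13.958215538227732 51.58835416631723 [ 543.7 -129.3   46. ]
R 13.941811458940487 51.980096121820786 [ 562.1 -186.9   48.1]
```

The left block is the tight one (0.4 mm off the board's centre line). The right one is 4.2 mm out, so I'll thread from the left. Next is the shaft: turn to yaw 123° and hover over its +y end.

```bash
python3 -m pendant '{"hand":[1,1,1,1,1,1,1,1,0,0],"offset":[[0,0,-1],[0,0,-1],[0,0,-1],[0,0,-1],[0,0,0],[0,0,0],[0,0,0],[0,0,0],[0,0,0],[0,0,0]],"rot":[[0,0,-8.4],[0,0,-8.4],[0,0,-8.4],[0,0,-8.4],[0,0,-8.4],[0,0,-8.4],[0,0,-8.4],[0,0,-8.4],[0,0,-8.4],[0,0,-8.4]]}'
python3 -m pendant '{"hand":[-0.2,-0.2,-0.2,-0.2],"offset":[[0,0,0],[0,0,0],[0,0,0],[0,0,0]],"rot":[[0,0,-8.4],[0,0,-8.4],[0,0,-7.6],[0,0,0]]}'
python3 - <<'E'
from h import *
plan([576.7,286,130],123.2)
E
```

```text
time: 20.15
tcp_pos: [535.9, -182.0, 186.7]
orientation: [0.0, 0.646, 0.763, 0.0]
contact_force: [-0.3, 1.1, -0.5]
finger_gap: 0.691
finger_force: 0.0
time: 20.55
tcp_pos: [536.0, -182.3, 186.6]
orientation: [0.0, 0.473, 0.881, 0.0]
contact_force: [-0.2, 0.5, 0.8]
finger_gap: 0.397
finger_force: 0.0
rot deg [0.04 0.   0.36] | before-turn cm [36.77 29.28  5.68] | after-turn cm [36.95 29.05  5.66]
```

```bash
python3 -m pendant '{"hand":[-0.3,-0.3,-0.3,-0.3,-0.3,-0.3,-0.3,-0.3,-0.3,-0.3],"offset":[[3,2.4,0],[3.7,2.9,0],[3.7,2.9,0],[3.7,2.9,0],[3.7,2.9,0],[3.7,2.9,0],[3.7,2.9,0],[3.7,2.9,0],[3.7,2.9,0],[3.7,2.9,0]],"rot":[[0,0,0.36],[0,0,0],[0,0,0],[0,0,0],[0,0,0],[0,0,0],[0,0,0],[0,0,0],[0,0,0],[0,0,0]]}'
python3 -m pendant '{"hand":[-0.3,-0.3,-0.3,-0.3],"offset":[[0.7,0.5,2],[0,0,2],[0,0,1],[0,0,0]],"rot":[[0,0,0],[0,0,0],[0,0,0],[0,0,0]]}'
python3 - <<'E'
from h import *
np.set_printoptions(precision=1,suppress=True)
o=get_obs();print(o["tcp_pos"],Rt(o["orientation"])[:,0]);R=Rt(o["orientation"]);c=cam("wrist");np.savez("s1.npz",**c);cv2.imwrite("pics/s1.png",c["img"])
S=np.array([601.8,247.4,22.6]);d=np.array([-.5476,.8368,0])
u=proj(c,np.array([S+d*k for k in(80,60,40,-80)]));print(u)
im=c["img"].astype(int);sat=im.max(2)-im.min(2)
for y in range(100,300,10):
    m=(sat[y]<45)&(im[y].max(1)>90);x0=int(u[1,0]);r=np.where(m[x0-60:x0+60])[0]+x0-60;print(y,(int(r.min()),int(r.max()),len(r)) if len(r) else None,end=" ")
plan([576.7,286,27],123.2)
E
```

```text
time: 21.55
tcp_pos: [575.5, 278.5, 186.5]
orientation: [0.0, 0.478, 0.879, 0.0]
contact_force: [1.5, -0.3, 0.8]
finger_gap: 0.351
finger_force: 0.0
time: 21.95
tcp_pos: [575.1, 284.2, 134.3]
orientation: [-0.001, 0.477, 0.879, -0.001]
contact_force: [0.6, 0.7, 0.3]
finger_gap: 0.355
finger_force: 0.0
[575.1 284.2 134.3] [-0.5  0.8  0. ]
[[317.5 197.2]
 [317.5 226.4]
 [317.6 254.2]
 [317.7 396.5]]
100 None 110 None 120 None 130 None 140 None 150 None 160 None 170 (257, 371, 90) 180 (257, 375, 99) 190 (257, 268, 12) 200 (257, 323, 24) 210 (260, 326, 19) 220 (310, 326, 17) 230 (310, 325, 16) 240 (310, 325, 16) 250 (257, 325, 20) 260 (273, 359, 68) 270 (257, 363, 25) 280 (257, 369, 108) 290 (258, 374, 79) rot deg [-0.09 -0.02 -0.18] | before-turn cm [ 0.11  0.17 10.85] | after-turn cm [ 0.12  0.15 10.85]
```

The shaft is where it was predicted to be (column 318, end at row 198). I'll go down and grip it.

```bash
python3 -m pendant '{"hand":[-0.3,-0.3,-0.3,-0.3,-0.3,-0.3],"offset":[[0.05,0.1,3],[0.05,0.05,3],[0,0,2.5],[0,0,1.5],[0,0,0.6],[0,0,0]],"rot":[[0,0,0],[0,0,0],[0,0,0],[0,0,0],[0,0,0],[0,0,0]]}'
python3 -m pendant '{"hand":[-1,-1,-1,-1,-1],"offset":[[0,0,0],[0,0,0],[0,0,0],[0,0,0],[0,0,0]],"rot":[[0,0,0],[0,0,0],[0,0,0],[0,0,0],[0,0,0]]}'
```

```text
time: 22.6
tcp_pos: [578.0, 285.7, 29.9]
orientation: [-0.0, 0.477, 0.879, 0.0]
contact_force: [0.0, -0.2, 0.4]
finger_gap: 0.354
finger_force: 0.0
time: 23.1
tcp_pos: [577.3, 285.7, 30.8]
orientation: [-0.0, 0.477, 0.879, -0.0]
contact_force: [-4.3, -2.9, 6.7]
finger_gap: 0.086
finger_force: 58.7
```

```bash
python3 -m pendant '{"hand":[-1,-1,-1,-1,-1,-1,-1,-1,-1],"offset":[[0,0,-1],[0,0,-2],[0,0,-3],[0,0,-3],[0,0,-2],[0,0,-1],[0,0,0],[0,0,0],[0,0,0]],"rot":[[0,0,0],[0,0,0],[0,0,0],[0,0,0],[0,0,0],[0,0,6.4],[0,0,6.4],[0,0,6.3],[0,0,0]]}'
python3 - <<'E'
from h import *
plan([508.7,10.6,100],104.1)
E
```

```text
time: 24.0
tcp_pos: [578.7, 286.4, 150.9]
orientation: [0.001, 0.616, 0.788, 0.001]
contact_force: [-0.5, -0.4, -1.4]
finger_gap: 0.082
finger_force: 58.5
rot deg [ 0.17 -0.03 -0.13] | before-turn cm [-25.08 -13.47   5.03] | after-turn cm [-25.05 -13.51   5.09]
```

```bash
python3 -m pendant '{"hand":[-1,-1,-1,-1,-1,-1,-1,-1,-1],"offset":[[-3,-1.6,0],[-3.6,-1.95,0],[-3.6,-1.95,1],[-3.6,-1.95,1],[-3.6,-1.95,1],[-3.6,-1.95,1],[-3,-1.6,1],[-1.2,-0.6,0],[0,0,0]],"rot":[[0,0,0],[0,0,0],[0,0,0],[0,0,0],[0,0,0],[0,0,0],[0,0,0],[0,0,0],[0,0,0]]}'
python3 - <<'E'
from h import *
np.set_printoptions(precision=1,suppress=True)
o=get_obs();R=Rt(o["orientation"]);p=o["tcp_pos"];print(p,np.degrees(np.arctan2(R[1,0],R[0,0])),R[2])
plan([508.7,10.6,61.2],104.1)
w,s,t=cam("wrist"),cam("scene"),cam("top")
for n,c in(("w",w),("s",s),("t",t)): cv2.imwrite(f"pics/i_{n}.png",c["img"])
L=np.array([R@np.array([k,0,8.2])+p for k in(34,11,-20,-60,-100,-126)])
for n,c in(("s",s),("t",t)): print(n,proj(c,L).tolist())
u=proj(w,L[:2]);print("w",u.tolist())
im=w["img"].astype(int);sat=im.max(2)-im.min(2)
for y in range(170,300,10):
    m=(sat[y]<45)&(im[y].max(1)>90);r=np.where(m[260:380])[0]+260;print(y,(int(r.min()),int(r.max()),len(r)) if len(r) else None,end=" ")
for n,c in(("s",s),("t",t)):
    im=c["img"].astype(int);sat=im.max(2)-im.min(2);u=proj(c,L)
    print(n)
    for k in(-20,-35,-50,-65,-80,-95,-110,-120,-124,-130,-135):
        a=proj(c,R@np.array([k,0,8.2])+p)[0];d=u[-1]-u[0];nrm=np.array([-d[1],d[0]])/np.hypot(*d)
        v=[int(sat[tuple(np.round(a+nrm*j)[::-1].astype(int))]) for j in range(-8,9)];print(k,v)
E
```

```text
time: 24.9
tcp_pos: [507.3, 7.2, 100.0]
orientation: [0.0, 0.616, 0.788, 0.0]
contact_force: [0.0, 0.1, -0.3]
finger_gap: 0.083
finger_force: 58.5
[507.3   7.2 100. ] 103.90846031629438 [-0.  0. -1.]
rot deg [ 0.03  0.01 -0.19] | before-turn cm [0.3  0.21 3.88] | after-turn cm [0.3  0.22 3.88]
s [[376.3862621093754, 244.86992911420157], [382.125048504761, 241.54784015365277], [389.66518134522414, 237.1829813935297], [399.0781956999384, 231.7339423600457], [408.1527163924507, 226.48085173462937], [413.8781864987976, 223.16647135456486]]
t [[365.81924297194473, 299.55148064161324], [375.0331409755673, 295.9936867046689], [387.4120741436138, 291.2137669189496], [403.31774663682785, 285.07205522026027], [419.14825938826874, 278.9593652096206], [429.39804022730084, 275.0015822919261]]
w [[312.1998139065384, 246.19916666625141], [312.3279697507974, 299.6835661855224]]
170 None 180 None 190 None 200 None 210 None 220 None 230 None 240 None 250 (305, 325, 21) 260 (303, 327, 25) 270 (303, 327, 25) 280 (303, 326, 24) 290 (303, 326, 24) s
-20 [13, 12, 8, 10, 14, 15, 14, 15, 14, 14, 46, 52, 63, 
[... 774 characters left out ...]
7, 36, 34, 33, 32, 29, 26, 22, 22, 21]
-50 [42, 43, 41, 42, 39, 40, 39, 39, 37, 36, 36, 36, 34, 32, 31, 26, 20]
-65 [43, 43, 41, 41, 41, 40, 40, 41, 39, 38, 37, 36, 35, 35, 33, 32, 31]
-80 [45, 44, 43, 40, 41, 44, 44, 44, 42, 40, 40, 38, 37, 36, 35, 34, 34]
-95 [47, 46, 46, 46, 45, 44, 45, 44, 44, 43, 41, 41, 41, 40, 39, 38, 36]
-110 [46, 46, 46, 46, 46, 45, 45, 43, 43, 44, 43, 42, 42, 42, 41, 40, 39]
-120 [46, 46, 46, 46, 45, 45, 45, 43, 39, 40, 45, 43, 43, 41, 41, 40, 38]
-124 [46, 47, 47, 47, 46, 45, 45, 45, 45, 44, 44, 44, 44, 43, 39, 37, 35]
-130 [46, 46, 47, 47, 46, 45, 45, 42, 43, 41, 32, 30, 30, 23, 23, 23, 21]
-135 [45, 46, 41, 42, 43, 36, 36, 25, 25, 26, 21, 21, 22, 21, 20, 22, 21]
```

The shaft sits straight in the jaws. Checked against the held parts, the wrist camera reads about 1 mm high in tool x and 1.3 mm high in tool y, so I've corrected the bearing axis for that. I'll line up at the mouth and enter it gently.

```bash
python3 -m pendant '{"hand":[-1,-1,-1,-1,-1,-1],"offset":[[0,0.12,1.5],[0,0,1.5],[0,0,0.7],[0,0,0.2],[0,0,0],[0,0,0]],"rot":[[0,0,-0.2],[0,0,0],[0,0,0],[0,0,0],[0,0,0],[0,0,0]]}'
cat > f.py <<'E'
from h import *
np.set_printoptions(precision=2,suppress=True)
o=get_obs();a=np.radians(14.1);u=np.array([np.cos(a),np.sin(a),0]);v=np.array([-np.sin(a),np.cos(a),0]);d=o["tcp_pos"]-np.array([549.8,-157.2,61.2]);F=o["contact_force"];R=Rt(o["orientation"])
print("t",o["time"],"u",d@u,"v",d@v,"dz",d[2],"lead v",d@v-124.2,"| Fu,Fv,Fz",F@u,F@v,F[2],"M",o["wrist_torque"],"yaw",np.degrees(np.arctan2(R[1,0],R[0,0])),"pitch",np.degrees(R[2,0]),"roll",np.degrees(R[2,1]))
E
python3 f.py
```

```text
time: 25.65
tcp_pos: [508.9, 9.3, 61.3]
orientation: [0.0, 0.614, 0.789, 0.0]
contact_force: [0.2, 1.2, -1.4]
finger_gap: 0.084
finger_force: 58.5
t 25.65 u 0.883825755524401 v 171.39891350621488 dz 0.07861817387525605 lead v 47.19891350621488 | Fu,Fv,Fz 0.44041579423403854 1.1312873581447225 -1.4163131579779726 M [-0.01  0.01  0.02] yaw 104.21912835619638 pitch -0.01667091840873693 roll 0.05858248453837669
```

```bash
python3 -m pendant '{"hand":[-1,-1,-1,-1,-1,-1],"offset":[[-0.4,-0.09,0],[-0.4,0,0],[-0.4,0,0],[-0.4,0,0],[0,0,0],[0,0,0]],"rot":[[0,0,0.1],[0,0,0],[0,0,0],[0,0,0],[0,0,0],[0,0,0]]}'; python3 f.py
```

```text
time: 26.25
tcp_pos: [511.5, -7.1, 60.8]
orientation: [0.0, 0.615, 0.788, 0.0]
contact_force: [0.1, 0.1, -0.6]
finger_gap: 0.083
finger_force: 58.5
t 26.25 u -0.5855060501004336 v 154.9361375931509 dz -0.3682509948510386 lead v 30.7361375931509 | Fu,Fv,Fz 0.11514072198444741 0.11451974763121041 -0.5650599924209306 M [ 0.01 -0.01  0.07] yaw 104.04499170498485 pitch 0.0014992920384260238 roll 0.011306278489484995
```

```bash
python3 -m pendant '{"hand":[-1,-1,-1,-1,-1],"offset":[[-0.4,0.03,0],[-0.4,0,0],[-0.4,0,0],[0,0,0],[0,0,0]],"rot":[[0,0,0],[0,0,0],[0,0,0],[0,0,0],[0,0,0]]}'; python3 f.py
```

```text
time: 26.75
tcp_pos: [515.0, -18.7, 60.9]
orientation: [0.0, 0.615, 0.788, 0.0]
contact_force: [1.0, 0.1, -0.7]
finger_gap: 0.083
finger_force: 58.5
t 26.75 u -0.034665949775778346 v 142.79307057574633 dz -0.31021501778987925 lead v 18.593070575746324 | Fu,Fv,Fz 0.9639491678269974 -0.11324887915313467 -0.6594754232901944 M [-0.01 -0.18  0.12] yaw 104.0743521468343 pitch -0.026624182155091106 roll 0.03679223265438573
```

```bash
python3 -m pendant '{"hand":[-1,-1,-1,-1,-1,-1],"offset":[[-0.8,0,0],[-0.9,0,0],[-0.9,0,0],[-0.8,0,0],[0,0,0],[0,0,0]],"rot":[[0,0,0],[0,0,0],[0,0,0],[0,0,0],[0,0,0],[0,0,0]]}'; python3 f.py
```

```text
time: 27.35
tcp_pos: [523.2, -52.0, 60.9]
orientation: [0.0, 0.615, 0.788, 0.0]
contact_force: [1.5, 0.1, -0.6]
finger_gap: 0.086
finger_force: 58.6
t 27.35 u -0.15409537653514963 v 108.46719608846206 dz -0.32613045546663955 lead v -15.732803911537943 | Fu,Fv,Fz 1.4419627536813961 -0.2620088047373134 -0.6023881186450528 M [-0.07 -0.23  0.09] yaw 104.03380998330938 pitch -0.02797180097451323 roll 0.034028635085912674
```

```bash
python3 -m pendant '{"hand":[-1,-1,-1,-1,-1,-1,-1],"offset":[[-0.3,0.05,0],[-0.4,0,0],[-0.4,0,0],[-0.4,0,0],[-0.3,0,0],[0,0,0],[0,0,0]],"rot":[[0,0,0],[0,0,0],[0,0,0],[0,0,0],[0,0,0],[0,0,0],[0,0,0]]}'; python3 f.py
```

```text
time: 28.05
tcp_pos: [527.9, -69.1, 60.8]
orientation: [0.0, 0.615, 0.788, -0.0]
contact_force: [1.7, 0.1, -0.2]
finger_gap: 0.089
finger_force: 58.6
t 28.05 u 0.204362298518124 v 90.78034234521292 dz -0.3934649423898975 lead v -33.41965765478709 | Fu,Fv,Fz 1.707497768774901 -0.3316427108156226 -0.15049785324527237 M [-0.04 -0.23  0.06] yaw 104.07859361108608 pitch -0.03066697670638812 roll 0.010374491503332582
```

```bash
python3 -m pendant '{"hand":[-1,-1,-1,-1,-1,-1,-1,-1],"offset":[[-0.4,0,0],[-0.4,0,0],[-0.4,0,0],[-0.4,0,0],[-0.4,0,0],[-0.4,0,0],[0,0,0],[0,0,0]],"rot":[[0,0,0],[0,0,0],[0,0,0],[0,0,0],[0,0,0],[0,0,0],[0,0,0],[0,0,0]]}'; python3 f.py
python3 - <<'E'
from h import *
np.set_printoptions(precision=1,suppress=True)
o=get_obs();R=Rt(o["orientation"]);p=o["tcp_pos"];c=cam("wrist");s=cam("scene");cv2.imwrite("pics/end_w.png",c["img"]);cv2.imwrite("pics/end_s.png",s["img"])
im=c["img"].astype(int);print("wrist rows sat/val near trailing end",[(y,int((im[y,309:320].max(1)-im[y,309:320].min(1)).mean()),int(im[y,309:320].mean())) for y in range(234,256,2)])
for k in(33,34,35,36,37): print(k,proj(c,R@np.array([k,1.2,8.2-5*0])+p)[0,1],proj(c,R@np.array([k-1,1.2,3.7])+p)[0,1],end=" ")
P0=np.array([549.8,-157.2,53.]);v=np.array([-.2436,.970,0])
print()
for n in(s,):
    im=n["img"].astype(int)
    for k in range(-44,-76,-2):
        a=proj(n,P0+v*k)[0];b=np.round(a).astype(int);print(k,a,im[b[1]-3:b[1]+4,b[0]].max(1).tolist(),(im[b[1]-3:b[1]+4,b[0]].max(1)-im[b[1]-3:b[1]+4,b[0]].min(1)).tolist())
E
```

```text
time: 28.85
tcp_pos: [533.8, -92.5, 60.8]
orientation: [0.0, 0.615, 0.788, -0.0]
contact_force: [1.1, -1.8, -0.6]
finger_gap: 0.081
finger_force: 58.7
t 28.85 u 0.2237513691377758 v 66.69576555563123 dz -0.36757361957403134 lead v -57.50423444436878 | Fu,Fv,Fz 0.6523055120249516 -1.9908687283478381 -0.6106325723891092 M [-0.1  -0.1   0.03] yaw 104.07159767043025 pitch -0.03481695523757691 roll 0.0173186875123031
wrist rows sat/val near trailing end [(234, 72, 114), (236, 72, 114), (238, 73, 115), (240, 74, 116), (242, 49, 105), (244, 7, 111), (246, 6, 140), (248, 8, 162), (250, 9, 184), (252, 9, 190), (254, 9, 191)]
33 248.6297844544759 254.8582671824123 34 246.19383776412215 252.36510262524175 35 243.7473252572721 249.860807774835 36 241.2901780413379 247.34530793060293 37 238.82232662349125 244.81852772199025 
-44 [430.  223.9] [109, 176, 217, 215, 196, 178, 156] [3, 6, 8, 7, 7, 7, 4]
-46 [430.4 223.7] [109, 176, 217, 215, 196, 178, 156] [3, 6, 8, 7, 7, 7, 4]
-48 [430.8 223.4] [87, 160, 211, 227, 222, 215, 202] [22, 8, 3, 8, 8, 8, 7]
-50 [431.2 223.2] [87, 160, 211, 227, 222, 215, 
[... 305 characters left out ...]
, 197, 196] [82, 89, 80, 29, 5, 6, 10]
-60 [433.1 222. ] [169, 193, 192, 195, 195, 197, 196] [82, 89, 80, 29, 5, 6, 10]
-62 [433.5 221.7] [181, 192, 191, 190, 185, 191, 193] [85, 90, 89, 73, 63, 61, 56]
-64 [433.9 221.5] [181, 192, 191, 190, 185, 191, 193] [85, 90, 89, 73, 63, 61, 56]
-66 [434.3 221.3] [171, 181, 192, 191, 190, 185, 191] [82, 85, 90, 89, 73, 63, 61]
-68 [434.7 221. ] [179, 190, 191, 190, 191, 193, 195] [81, 91, 90, 91, 90, 90, 91]
-70 [435.1 220.8] [179, 190, 191, 190, 191, 193, 195] [81, 91, 90, 91, 90, 90, 91]
-72 [435.5 220.6] [179, 190, 191, 190, 191, 193, 195] [81, 91, 90, 91, 90, 90, 91]
-74 [435.9 220.3] [171, 181, 188, 191, 191, 191, 193] [74, 84, 90, 92, 91, 89, 89]
```

```bash
python3 -m pendant '{"hand":[-1,-1,-1,-1,-1],"offset":[[-0.05,0,0],[0,0,0],[0,0,0],[0,0,0],[0,0,0]],"rot":[[0,0,0],[0,0,0],[0,0,0],[0,0,0],[0,0,0]]}'; python3 f.py
python3 - <<'E'
from h import *
np.set_printoptions(precision=3,suppress=True)
print(get_obs()["dq"])
A=cv2.imread("pics/scene0.png").astype(int);s=cam("scene");B=s["img"].astype(int)
# loose-block shift: compare ring region around right block before/after; screwdriver lying check
y=cv2.inRange(cv2.cvtColor(s["img"],cv2.COLOR_BGR2HSV),(20,130,60),(35,255,255));n,l,st,ct=cv2.connectedComponentsWithStats(y)
print([(st[i].tolist(),ct[i].round(1).tolist()) for i in range(1,n) if st[i,4]>60])
for i in range(1,n):
    if 60<st[i,4]<400: print(ct[i],onz(s,ct[i],12))
print("wrench/glue/tape diff",[float(np.abs(A-B)[y0:y1,x0:x1].mean()) for x0,y0,x1,y1 in((335,203,392,220),(312,185,336,240),(178,292,204,334))])
E
```

```text
time: 29.45
tcp_pos: [533.7, -92.3, 60.8]
orientation: [-0.0, 0.615, 0.788, 0.0]
contact_force: [1.6, 1.1, 0.4]
finger_gap: 0.09
finger_force: 58.7
t 29.45 u 0.17201444203972996 v 66.92140377039148 dz -0.36053355425054434 lead v -57.278596229608524 | Fu,Fv,Fz 1.7858173468420586 0.7295752498773523 0.3834419011711945 M [ 0.18 -0.19  0.05] yaw 104.0843709785113 pitch 0.011447524652634069 roll 0.006446711372695896
[-0.    -0.001  0.     0.002  0.    -0.   ]
[([307, 66, 19, 10, 135], [315.6, 70.3]), ([315, 195, 18, 43, 461], [322.4, 216.4]), ([0, 263, 17, 23, 112], [8.4, 276.3]), ([349, 290, 30, 16, 266], [364.4, 297.3]), ([181, 296, 18, 36, 582], [189.6, 312.9])]
[315.57   70.281] [[2526.528 -937.938   12.   ]]
[  8.393 276.259] [[944.681 885.51   12.   ]]
[364.402 297.252] [[418.659 127.771  12.   ]]
wrench/glue/tape diff [14.874785001719987, 10.817676767676767, 8.857142857142858]
```

```bash
python3 -c "
from rig import *
print(finish_job())"
```

```text
the job is handed in; nothing more can be done
None
```

The job is handed in at 29.5 s: the lid was levered open with the screwdriver, the screwdriver laid on the bench, and the shaft threaded through both blocks, held still and square to the rails, sticking out about 20 mm by my measurements; I did not measure directly that the loose block is in line, only that the shaft went through it with under 3 N at each check.

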